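Pour spent battery cells into the narrow-mouthed disposal box and stud its cover on

ROBOT

A 7-joint arm with a two-finger parallel gripper is mounted at the origin on the work surface. World frame = base frame: x ahead of the robot, y to its left, z up, the work surface at z = 0. Lengths are in m, angles in degrees, forces in N, time in s.
With the tool pointing down it reaches from about 0.425 to 0.875 m from the base axis. Payload 4.7 kg.
Tool frame: the origin (TCP) lies on the mounting face of the last link; the fingertips stand 182 mm ahead of it and the grasp point (between the pads) lies 164 mm ahead of it; z points along the fingers, y is the line along which they close (so a half turn about z gives the same grasp; the last joint's range is limited). The gripper opens to 87 mm and grips with 3 to 60 N. Pads are 19 mm wide; open, the fingers measure 117 mm over their backs; the gripper's body (75 mm by 190 mm) begins 51 mm behind the grasp point.
Start: joints at [-65.827, 18.392, -4.016, 83.108, 1.295, 78.541, -3.26], TCP at [0.258, 0.597, 0.405] pointing down, gripper open.
Joint ranges: [-163.93, 163.93], [-17.29, 119.83], [-79.2, 71.16], [3.27, 140.29], [-89.18, 269.18], [5.43, 117.66], [-154.24, 154.24]. Speed limits (degrees/s): [147.25, 147.25, 180, 180, 180, 180, 180].

INTERFACE

Orientations are given as [roll, pitch, yaw] about the fixed x, y, z axes, in that order (R = Rz(yaw) Ry(pitch) Rx(roll)).
In Python, from cell import env gives the robot as it stands.
- The arm moves only by the tool servo_tool, never from a script. Its argument "plan" is a list of rows, each an object with "xyz": the shift along the tool's x, y, z in cm, a list of three; "twist": the turn, a rotation vector about the tool's x, y, z in degrees, a list of three; "jaw": the closure, from 0 (fully open) to 1 (shut). In form: [{"xyz": [x, y, z], "twist": [wx, wy, wz], "jaw": jaw}, ...]. A call has 1 to 10 rows; each row is the pose to reach, as a shift and turn from the pose commanded when the call began, along the tool's axes at that moment; what a row does not reach only later rows make up. A row lasts 1/12 s, in which the tool goes at most 41.7 mm and 7.16 degrees, less where a joint would pass 70% of its speed; a pose out of reach is approached as far as the arm can. A call with a gripper value outside its range is refused whole. The fingers move at their own pace and stop on an object; "newtons" is the grip in N (left out, the last holds). Time passes only in rows, so rows that repeat a pose let the fingers close. It gives the time, the measured TCP pose, the force, the opening and the grip force at its end, in the units of the state.
- env.get_obs(): the state, without advancing time (a new reading comes with each control period).
- env.read_camera(name): name is "scene" or "top" or "wrist"; returns a dict with "img" (384x512x3 uint8, red, green, blue), "camera_matrix" (3x3 intrinsics, pixels), "R" (3x3) and "t" (3): a world point X has camera coordinates R X + t. Camera axes: x right, y down, z forward; pixel columns grow to the right and rows downward; lengths in m; the calibration is good to about 2 mm. A picture is of the moment at which its call begins. There is no depth.
- env.sign_off(): hands the job in; it is judged then, once.
The state is a dict: "time_s": time; "qpos": joint angles; "joint_velocities": joint speeds; "effort": joint torques, N m; "tool_pos": TCP position; "tool_rot": TCP orientation; "force": force on the tool from outside, world axes, zero at the start; "wrist_torque": the same for the moment, N m; "grip_width": finger opening in m; "grasp_force": force on a finger pad.
Only numpy, scipy, OpenCV 4.12 (cv2) and the standard library are available. Lean on these libraries where they do the work, as an engineer would, in place of code of your own. Each camera call takes 0.05 s, during which the arm holds its last target. There are 200 camera calls.

TASK

Lift the spent battery cells one at a time out of the bin into the pouring scoop, and when all are in it, hold the scoop level with its lip resting just inside the narrow mouth of the disposal box, then tip it gently so that every cell rolls into the box and none falls on the bench. Stand the empty scoop back upright on the bench, then put the cover on the box and press it down firmly so that its sockets go fully home on the four studs.

Things in the scene. Friction and masses are not known exactly. Their poses are not given: they have to be found in the camera images.
- cell1: spent battery cell: pale cylinder with steel ends, 70 mm long, 21 mm diameter, 70 g. Origin at its middle, x axis along its length; it can roll. At the start it lies on the bin floor within 0.3 rad of the bin's y axis, with 25 mm free on each side at its middle. 3 to 5 cells are present, the others are absent (None)
- cell2: spent battery cell: pale cylinder with steel ends, 70 mm long, 21 mm diameter, 70 g. Origin at its middle, x axis along its length; it can roll. At the start it lies on the bin floor within 0.3 rad of the bin's y axis, with 25 mm free on each side at its middle. 3 to 5 cells are present, the others are absent (None)
- cell3: spent battery cell: pale cylinder with steel ends, 70 mm long, 21 mm diameter, 70 g. Origin at its middle, x axis along its length; it can roll. At the start it lies on the bin floor within 0.3 rad of the bin's y axis, with 25 mm free on each side at its middle. 3 to 5 cells are present, the others are absent (None)
- cell4: spent battery cell: pale cylinder with steel ends, 70 mm long, 21 mm diameter, 70 g. Origin at its middle, x axis along its length; it can roll. At the start it lies on the bin floor within 0.3 rad of the bin's y axis, with 25 mm free on each side at its middle. 3 to 5 cells are present, the others are absent (None)
- cell5: spent battery cell: pale cylinder with steel ends, 70 mm long, 21 mm diameter, 70 g. Origin at its middle, x axis along its length; it can roll. At the start it lies on the bin floor within 0.3 rad of the bin's y axis, with 25 mm free on each side at its middle. 3 to 5 cells are present, the others are absent (None)
- bin: shallow red parts bin, fixed, 306 mm (x) x 146 mm (y) outside, 50 mm high, walls 4 mm, floor 8 mm thick. Origin under its centre. It stands on the left or on the right of the bench, the scoop on the other side
- scoop: loose aluminium pouring scoop, 0.3 kg: straight trough, 77 mm wide inside (y), 83 outside, walls up to 48 mm, x from -86 to +80 mm, on runners. Origin under its middle at bench level; the lip points to its own -x. Room for five cells laid across it (along y) one behind another; lay them in ahead of the bar, at about x = -40 mm; they roll back to the back wall at x = +77 mm
- crest (a point): highest point of the scoop's floor, at x = -75, z = 25 mm of the scoop. The floor falls 7 deg from here to the back wall (7 mm high there). The underside is no lower than 11 mm ahead of x = -25 mm and 16 mm between x = -55 mm and the crest
- lip (a point): middle of the tip edge of the scoop's lip, at x = -97, z = 4 mm of the scoop: from the crest the lip, a plain plate 83 mm wide, turns down at about 44 deg to this edge
- handle (a point): middle of the scoop's handle, at x = +25, z = 70 mm of the scoop: a black crossbar above the trough, along y, 83 mm long, 14 mm thick (x), 24 mm high; grip it from above across its thickness
- cellbox: black disposal box, fixed, 106 mm (x) x 156 mm (y), 120 mm high. Origin under its centre. Slot mouth 56 mm (x) x 96 mm (y) in the centre of its 6 mm top plate; four round studs, 16 mm diameter, 9 mm high, tapered tips, stand on the top at x = +-30, y = +-61 mm. The scoop comes in over a long side (from +x or -x) between the studs
- mouth (a point): centre of the mouth, at the level of the top face; axes as the box
- cover: loose grey cover, 0.15 kg, 96 mm (x) x 150 mm (y), 15 mm thick, right way up on the bench. Origin under its centre. Four square sockets 19 mm wide, 10 mm deep underneath match the studs (either way round). On top a grip bar along y, 64 mm long, 16 mm thick (x), z = 15 to 45 mm. Fully home, its underside lies on the box's top face
Mind the look-alikes: they are no part of the job. Leave any blue or red look-alike of the cell3 alone.

How it is judged (in metres and radians):
On the way, in this order (a step that is already met when the one before it is completed fails the run):
1. all cells lie in the scoop (x of cell1 in the frame of scoop between -0.075 and 0.08 m and y of cell1 in the frame of scoop between -0.04 and 0.04 m and z of cell1 in the frame of scoop between 0.005 and 0.075 m and x of cell2 in the frame of scoop between -0.075 and 0.08 m and y of cell2 in the frame of scoop between -0.04 and 0.04 m and z of cell2 in the frame of scoop between 0.005 and 0.075 m and x of cell3 in the frame of scoop between -0.075 and 0.08 m and y of cell3 in the frame of scoop between -0.04 and 0.04 m and z of cell3 in the frame of scoop between 0.005 and 0.075 m and x of cell4 in the frame of scoop between -0.075 and 0.08 m and y of cell4 in the frame of scoop between -0.04 and 0.04 m and z of cell4 in the frame of scoop between 0.005 and 0.075 m and x of cell5 in the frame of scoop between -0.075 and 0.08 m and y of cell5 in the frame of scoop between -0.04 and 0.04 m and z of cell5 in the frame of scoop between 0.005 and 0.075 m), for 0.2 s.
2. the lip is just inside the mouth with the scoop still near level and all cells in it (all of step 1 and x of lip in the frame of mouth between -0.028 and 0.028 m and y of lip in the frame of mouth between -0.01 and 0.01 m and z of lip in the frame of mouth between -0.025 and -0.002 m and angle between scoop's own z axis and vertical below 0.2 rad), for 0.2 s.
3. all cells are in the box (x of cell1 in the frame of cellbox between -0.052 and 0.052 m and y of cell1 in the frame of cellbox between -0.077 and 0.077 m and z of cell1 in the frame of cellbox between 0 and 0.105 m and x of cell2 in the frame of cellbox between -0.052 and 0.052 m and y of cell2 in the frame of cellbox between -0.077 and 0.077 m and z of cell2 in the frame of cellbox between 0 and 0.105 m and x of cell3 in the frame of cellbox between -0.052 and 0.052 m and y of cell3 in the frame of cellbox between -0.077 and 0.077 m and z of cell3 in the frame of cellbox between 0 and 0.105 m and x of cell4 in the frame of cellbox between -0.052 and 0.052 m and y of cell4 in the frame of cellbox between -0.077 and 0.077 m and z of cell4 in the frame of cellbox between 0 and 0.105 m and x of cell5 in the frame of cellbox between -0.052 and 0.052 m and y of cell5 in the frame of cellbox between -0.077 and 0.077 m and z of cell5 in the frame of cellbox between 0 and 0.105 m), for 0.2 s.
4. the cover is home on the studs and pressed down with more than 5 N (horizontal distance between cover and mouth below 0.004 m and z of cover in the frame of mouth between -0.003 and 0.0025 m and angle between the z axis of cover and the z axis of cellbox, either way round below 0.04 rad and contact force between cover and cellbox above 5 N), for 0.05 s.
At the end, for the whole second after the job is handed in: every cell is inside the disposal box; the cover is fully home on the studs (within 2.5 mm in height, 4 mm sideways, level); the scoop stands upright (within 0.08 rad) on the bench, all at rest and released (all of step 3 and horizontal distance between cover and mouth below 0.004 m and z of cover in the frame of mouth between -0.003 and 0.0025 m and angle between the z axis of cover and the z axis of cellbox, either way round below 0.04 rad and height (world z) of scoop between -0.005 and 0.006 m and angle between scoop's own z axis and vertical below 0.08 rad and linear speed of each of scoop, cover below 0.02 m/s); the robot touches nothing.
It fails at once if a cell falls on the bench (height (world z) of any of cell1, cell2, cell3, cell4, cell5 below 0.0135 m).
It fails at once if the scoop is tipped steeply with cells still in it while its lip is not inside the mouth (angle between scoop's own z axis and vertical above 0.4 rad and not (x of lip in the frame of mouth between -0.028 and 0.028 m and y of lip in the frame of mouth between -0.01 and 0.01 m and z of lip in the frame of mouth below 0.012 m) and ((x of cell1 in the frame of scoop between -0.075 and 0.08 m and y of cell1 in the frame of scoop between -0.04 and 0.04 m and z of cell1 in the frame of scoop between 0.005 and 0.075 m) or (x of cell2 in the frame of scoop between -0.075 and 0.08 m and y of cell2 in the frame of scoop between -0.04 and 0.04 m and z of cell2 in the frame of scoop between 0.005 and 0.075 m) or (x of cell3 in the frame of scoop between -0.075 and 0.08 m and y of cell3 in the frame of scoop between -0.04 and 0.04 m and z of cell3 in the frame of scoop between 0.005 and 0.075 m) or (x of cell4 in the frame of scoop between -0.075 and 0.08 m and y of cell4 in the frame of scoop between -0.04 and 0.04 m and z of cell4 in the frame of scoop between 0.005 and 0.075 m) or (x of cell5 in the frame of scoop between -0.075 and 0.08 m and y of cell5 in the frame of scoop between -0.04 and 0.04 m and z of cell5 in the frame of scoop between 0.005 and 0.075 m))).
Of cell1, cell2, cell3, cell4, cell5 only 3 to 5 are there at a start; the rules pass over those that are not, and their reading is None.
At some moment in a run one of cover, scoop may be knocked a few centimetres aside while the robot is not near it.
It also fails if it takes over 210 s, if anything falls off the work surface, if the arm or the gripper's body presses on something with over 40 N, if the wrist force passes 120 N, or if a joint passes its speed limit or range.

## Working session

There is one attempt and no reset: what is moved stays moved. The work goes in short steps, Python scripts to look and compute and a tool call to move; the robot and the scene stay as the last step left them, time stands still between calls to the robot, and variables do not carry over. Pictures are saved under pics/ and viewed, at most 14 in all, crops included, and the job is handed in when it is done.

Besides the shell and the picture viewer there is one more tool, called after "Request:" as name(argument=value, ...), one argument or row to a line, values as JSON. servo_tool: Moves the arm, as the interface text tells. Its arguments: {"type":"object","properties":{"plan":{"type":"array","items":{"type":"object","properties":{"xyz":{"type":"array","items":{"type":"number"}},"twist":{"type":"array","items":{"type":"number"}},"jaw":{"type":"number"}}}},"newtons":{"type":"number"}},"required":["plan"]}

```bash
ls; mkdir -p pics
cat > h.py <<'E'
import numpy as np, cv2
from cell import env
from scipy.spatial.transform import Rotation as Ro
def cam(n):
    return env.read_camera(n)
def save(c,f): cv2.imwrite('pics/'+f,c['img'][:,:,::-1])
def ray(c,u,v):
    K,R,t=map(np.array,(c['camera_matrix'],c['R'],c['t']))
    return -R.T@t, R.T@np.linalg.inv(K)@np.array([u,v,1.])
def onz(c,u,v,z):
    o,d=ray(c,u,v); return o+d*(z-o[2])/d[2]
def tri(*a):  # (c,u,v)...
    A=np.zeros((3,3));b=np.zeros(3);L=[]
    for c,u,v in a:
        o,d=ray(c,u,v);d/=np.linalg.norm(d);P=np.eye(3)-np.outer(d,d);A+=P;b+=P@o;L.append((P,o))
    X=np.linalg.solve(A,b); return X,[np.linalg.norm(P@(X-o)) for P,o in L]
def proj(c,X):
    p=np.array(c['camera_matrix'])@(np.array(c['R'])@np.array(X)+np.array(c['t'])); return p[:2]/p[2]
def st():
    o=env.get_obs(); return o
E
python3 - <<'E'
from h import *
a=cam('scene');b=cam('top')
im=np.hstack([a['img'],b['img']])
save(a,'s0.png');save(b,'t0.png')
for c in(a,b): print(np.round(c['camera_matrix'],1).tolist(),np.round(ray(c,256,192),3).tolist())
o=st();print({k:np.round(v,3).tolist() for k,v in o.items()})
E
```

```text
pics
[[454.0, 0.0, 258.6], [0.0, 454.0, 193.3], [0.0, 0.0, 1.0]] [[1.264, -0.281, 0.9], [-0.672, 0.21, -0.71]]
[[371.4, 0.0, 247.6], [0.0, 371.4, 195.2], [0.0, 0.0, 1.0]] [[0.383, -0.054, 1.25], [0.099, -0.02, -0.995]]
{'time_s': 0.1, 'qpos': [-65.826, 18.434, -4.017, 83.167, 1.294, 78.542, -3.261], 'joint_velocities': [-0.013, -0.124, 0.056, -0.248, -0.125, -0.015, -0.076], 'effort': [0.0, -49.257, -0.405, -31.34, -0.064, 0.039, 0.0], 'tool_pos': [0.258, 0.597, 0.404], 'tool_rot': [-179.903, 0.004, 156.636], 'force': [1.105, -0.418, -0.641], 'wrist_torque': [0.011, -0.002, 0.006], 'grasp_force': 0.0, 'grip_width': 0.087}
```

View pics/s0.png

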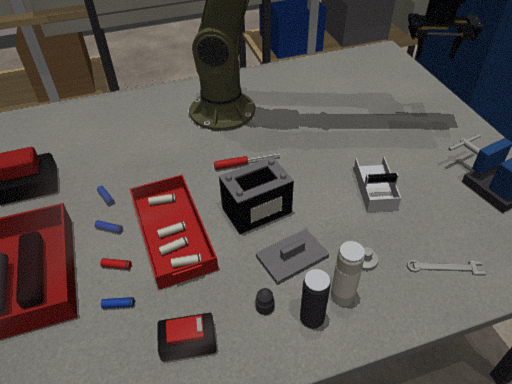

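View pics/t0.png

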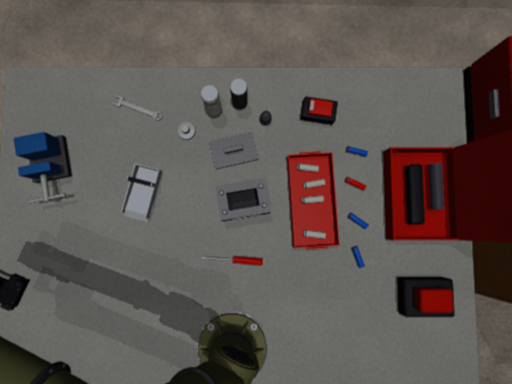

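The scene view shows the bin with four pale cells at (161,199), (171,230), (173,245) and (186,261), the box at (256,192), the cover at (292,255) and the scoop at (377,182). Lookalikes are blue at (105,195), (109,227) and (117,302), and red at (115,264), all outside the bin. In the top view the cells are at (308,168), (315,184), (313,200) and (315,235), and the scoop at (141,190) has its lip toward the robot. I choose the four pale cells in the bin.

Run:
```python
from h import *
t=cam('top');s=cam('scene')
def cells(c,x0,x1,y0,y1):
    im=c['img'][y0:y1,x0:x1].astype(int)
    m=((im[...,1]>110)&(im.max(2)-im.min(2)<75)).astype(np.uint8)
    n,l,stt,ce=cv2.connectedComponentsWithStats(m)
    return [(ce[i]+[x0,y0],stt[i,4]) for i in range(1,n) if stt[i,4]>25]
T=cells(t,293,334,155,244);S=cells(s,142,206,188,274)
for p,a in T: print('top',p.round(1),a,onz(t,*p,.0185).round(3))
for p,a in S: print('scn',p.round(1),a,onz(s,*p,.0185).round(3))
for name,z,(u,v) in [('binTL',.05,(287,155)),('binTR',.05,(330,152)),('binBR',.05,(338,245)),('binBL',.05,(293,248)),('boxc',.12,(243,199)),('coverbar',.045,(234,150)),('scoopbar',.082,(142,181)),('sc back L',.048,(137,165)),('sc back R',.048,(160,169)),('sc front L',.03,(123,215)),('sc front R',.03,(146,220))]:
    print(name,onz(t,u,v,z).round(3))
for n,a,b in [('scoopbar',(142,181),(382,178)),('coverbar',(234,150),(292,246)),('boxc',(243,199),(257,181))]: print(n,tri((t,*a),(s,*b)))
crop=cv2.resize(t['img'][135:255,110:345],None,fx=3.3,fy=3.3,interpolation=cv2.INTER_CUBIC);cv2.imwrite('pics/c1.png',crop[:,:,::-1])
```

```text
top [308.7 167.3] 85 [ 0.59  -0.256  0.018]
top [315.1 183. ] 89 [ 0.537 -0.277  0.018]
top [313.8 198.8] 85 [ 0.483 -0.272  0.018]
top [315.3 234.1] 93 [ 0.367 -0.275  0.018]
scn [199.6 201.6] 373 [ 0.414 -0.174  0.019]
scn [159.7 198.1] 137 [ 0.365 -0.274  0.018]
scn [170.2 228.5] 175 [ 0.481 -0.267  0.018]
scn [145.2 260.7] 209 [ 0.561 -0.343  0.018]
scn [172.1 244.8] 182 [ 0.535 -0.272  0.018]
scn [184.2 259.6] 186 [ 0.588 -0.254  0.018]
binTL [ 0.625 -0.181  0.05 ]
binTR [ 0.635 -0.322  0.05 ]
binBR [ 0.332 -0.342  0.05 ]
binBL [ 0.323 -0.197  0.05 ]
boxc [ 0.475 -0.038  0.12 ]
coverbar [ 0.643 -0.007  0.045]
scoopbar [0.535 0.283 0.082]
sc back L [0.592 0.311 0.048]
sc back R [0.579 0.235 0.048]
sc front L [0.429 0.358 0.03 ]
sc front R [0.413 0.282 0.03 ]
scoopbar (array([0.53811368, 0.29100734, 0.06937198]), [np.float64(0.004216820861704422), np.float64(0.004216820861704381)])
coverbar (array([ 0.64577663, -0.00362165,  0.03459456]), [np.float64(0.0028871743340680477), np.float64(0.0028871743340680477)])
boxc (array([ 0.47641988, -0.03462607,  0.10716173]), [np.float64(0.003114224219388347), np.float64(0.003114224219388364)])
```

View pics/c1.png

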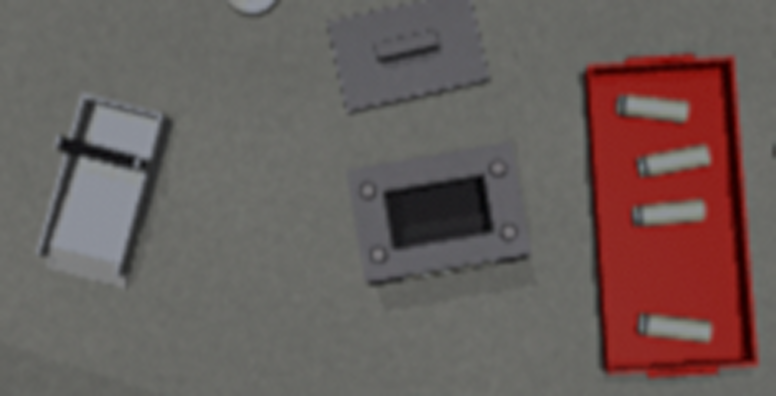

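Crop: four pale cells at (653,108), (675,160), (670,212) and (676,327), the scoop lip pointing down in the image at (85,270), and the cover bar at (407,45). The choice is confirmed, and the heights of both views agree. I'll move above the bin.

```bash
cat >> h.py <<'E'
def pose():
    o=st(); return np.array(o['tool_pos']),Ro.from_euler('xyz',o['tool_rot'],degrees=True)
def go(p,yaw=90,tilt=0,base=None,grasp=True):
    """p: grasp point world; returns shift(cm), twist(deg), new base. tilt: scoop pitch (rear up) about tool x"""
    p0,R0=base or pose()
    R=Ro.from_euler('xyz',[180,0,yaw],degrees=True)*Ro.from_rotvec([np.radians(tilt),0,0])
    q=np.array(p)-(R.apply([0,0,.164]) if grasp else 0)
    print('xyz',np.round(R0.inv().apply(q-p0)*100,2).tolist(),'twist',np.round(np.degrees((R0.inv()*R).as_rotvec()),1).tolist())
    return q,R
E
python3 - <<'E'
from h import *
b=go([.5,.2,.25]); b=go([.49,-.25,.25],base=b)
E
```

```text
xyz [-37.96, -26.8, -0.96] twist [-0.1, 0.0, 66.6]
xyz [-45.0, -1.0, -0.0] twist [0.0, 0.0, 0.0]
```

Request:
servo_tool(
  plan=[
    {"xyz":[-38,-27,-1],"twist":[0,0,66.6],"jaw":0},
    {"xyz":[-38,-27,-1],"twist":[0,0,66.6],"jaw":0.6},
    {"xyz":[-38,-27,-1],"twist":[0,0,66.6],"jaw":0.6},
    {"xyz":[-38,-27,-1],"twist":[0,0,66.6],"jaw":0.6},
    {"xyz":[-38,-27,-1],"twist":[0,0,66.6],"jaw":0.6},
    {"xyz":[-38,-27,-1],"twist":[0,0,66.6],"jaw":0.6},
    {"xyz":[-38,-27,-1],"twist":[0,0,66.6],"jaw":0.6},
    {"xyz":[-38,-27,-1],"twist":[0,0,66.6],"jaw":0.6},
    {"xyz":[-38,-27,-1],"twist":[0,0,66.6],"jaw":0.6},
    {"xyz":[-38,-27,-1],"twist":[0,0,66.6],"jaw":0.6},
  ],
)

```text
time_s: 1.03
tool_pos: [0.4744, 0.2385, 0.4139]
tool_rot: [180.0, -0.0, 89.7]
force: [0.4, 0.2, -0.4]
grip_width: 0.0377
grasp_force: 0.0
```

Run:
```python
from h import *
o=st();print(o['time_s'],o['tool_pos'],o['tool_rot'],o['grip_width'])
b=go([.49,-.25,.25])
```

```text
1.0333 [0.47441123 0.23848425 0.41390716] [ 1.79981133e+02 -2.97538706e-02  8.97204978e+01] 0.03774994924678742
xyz [-48.84, 1.8, -0.03] twist [0.0, -0.0, -0.3]
```

Request:
servo_tool(
  plan=[
    {"xyz":[-48.8,1.8,0],"jaw":0.6,"twist":[0,0,0]},
    {"xyz":[-48.8,1.8,0],"jaw":0.6,"twist":[0,0,0]},
    {"xyz":[-48.8,1.8,0],"jaw":0.6,"twist":[0,0,0]},
    {"xyz":[-48.8,1.8,0],"jaw":0.6,"twist":[0,0,0]},
    {"xyz":[-48.8,1.8,0],"jaw":0.6,"twist":[0,0,0]},
    {"xyz":[-48.8,1.8,0],"jaw":0.6,"twist":[0,0,0]},
    {"xyz":[-48.8,1.8,0],"jaw":0.6,"twist":[0,0,0]},
    {"xyz":[-48.8,1.8,0],"jaw":0.6,"twist":[0,0,0]},
    {"xyz":[-48.8,1.8,0],"jaw":0.6,"twist":[0,0,0]},
    {"xyz":[-48.8,1.8,0],"jaw":0.6,"twist":[0,0,0]},
  ],
)

```text
time_s: 1.87
tool_pos: [0.4889, -0.1779, 0.414]
tool_rot: [179.9, -0.0, 90.0]
force: [1.1, 0.9, -1.2]
grip_width: 0.0346
grasp_force: 0.0
```

Request:
servo_tool(
  plan=[
    {"xyz":[-8,0,0],"jaw":0.66,"twist":[0,0,0]},
    {"xyz":[-8,0,0],"jaw":0.66,"twist":[0,0,0]},
    {"xyz":[-8,0,0],"jaw":0.66,"twist":[0,0,0]},
  ],
)

```text
time_s: 2.12
tool_pos: [0.4868, -0.2642, 0.4142]
tool_rot: [-180.0, 0.4, 89.4]
force: [-1.8, -0.6, 0.4]
grip_width: 0.0302
grasp_force: 0.0
```

Run:
```python
from h import *
o=st();print(o['time_s'],o['tool_pos'],o['tool_rot'],o['grip_width'])
w=cam('wrist');save(w,'w1.png');print(ray(w,256,192),np.round(w['camera_matrix'],0).tolist())
```

```text
2.1167 [ 0.48683253 -0.26417092  0.41415233] [-179.98688852    0.35660337   89.36408842] 0.030227390896130097
(array([ 0.48744309, -0.18731232,  0.39442878]), array([ 0.00396086, -0.27119139, -0.96267033])) [[314.0, 0.0, 254.0], [0.0, 314.0, 197.0], [0.0, 0.0, 1.0]]
```

View pics/w1.png

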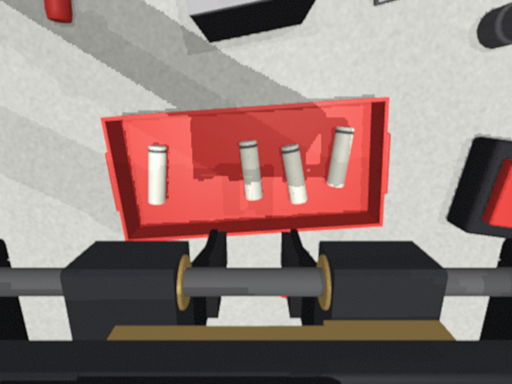

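The wrist picture shows four cells in the bin at (157,175), (250,170), (294,174) and (341,157), and no blue or red ones. I'll fit their centres and angles.

```bash
cat >> h.py <<'E'
def findcells(w,roi):
    x0,x1,y0,y1=roi; im=w['img'][y0:y1,x0:x1].astype(int)
    m=((im[...,1]>90)&(im.max(2)-im.min(2)<60)).astype(np.uint8)
    n,l,s,ce=cv2.connectedComponentsWithStats(m); out=[]
    for i in range(1,n):
        if s[i,4]<250: continue
        ys,xs=np.nonzero(l==i); (c,(a,b),ang)=cv2.minAreaRect(np.c_[xs+x0,ys+y0].astype(np.float32))
        bx=cv2.boxPoints((c,(a,b),ang)); e=[(bx[0]+bx[1])/2,(bx[2]+bx[3])/2] if np.linalg.norm(bx[0]-bx[1])<np.linalg.norm(bx[1]-bx[2]) else [(bx[1]+bx[2])/2,(bx[3]+bx[0])/2]
        P=[onz(w,*q,.0185) for q in e]; d=P[0]-P[1]; d*=np.sign(d[1])
        print('px',np.round(c,1),'size',round(a),round(b),'world',((P[0]+P[1])/2).round(4),'len',np.linalg.norm(d).round(4),'yaw',np.degrees(np.arctan2(d[1],d[0])).round(1))
        out.append(((P[0]+P[1])/2,np.degrees(np.arctan2(d[1],d[0]))))
    return out
E
python3 - <<'E'
from h import *
w=cam('wrist')
findcells(w,(135,370,118,218))
o=st();print(o['time_s'],o['tool_pos'],o['tool_rot'])
for x,y in[(341,157)]: go([.59,-.257,.12])
E
```

```text
px [338.9 161. ] size 18 61 world [ 0.5902 -0.251   0.0185] len 0.0734 yaw 84.0
px [250.2 173.9] size 59 18 world [ 0.483  -0.266   0.0185] len 0.074 yaw 96.6
px [156.5 178. ] size 58 17 world [ 0.3677 -0.2702  0.0185] len 0.0733 yaw 84.5
px [293.3 178. ] size 59 18 world [ 0.536  -0.2717  0.0185] len 0.0751 yaw 100.7
2.2167 [ 0.48877837 -0.25767557  0.41346993] [-1.79957710e+02  2.83653309e-02  8.97763204e+01]
xyz [0.11, 10.13, 12.94] twist [-0.0, 0.0, -0.2]
```

Run:
```python
from h import *
go([.590,-.2515,.08],84);go([.590,-.2515,.029],84)
```

```text
xyz [0.67, 10.13, 16.94] twist [-0.0, 0.0, 5.8]
xyz [0.67, 10.14, 22.04] twist [-0.0, 0.0, 5.8]
```

Request:
servo_tool(
  plan=[
    {"xyz":[0.7,10.1,5],"twist":[0,0,5.8],"jaw":0.64},
    {"xyz":[0.7,10.1,9],"twist":[0,0,5.8],"jaw":0.64},
    {"xyz":[0.7,10.1,13],"twist":[0,0,5.8],"jaw":0.64},
    {"xyz":[0.7,10.1,17],"twist":[0,0,5.8],"jaw":0.64},
    {"xyz":[0.7,10.1,17],"twist":[0,0,5.8],"jaw":0.64},
    {"xyz":[0.7,10.1,17],"twist":[0,0,5.8],"jaw":0.64},
    {"xyz":[0.7,10.1,17],"twist":[0,0,5.8],"jaw":0.64},
  ],
)

```text
time_s: 2.8
tool_pos: [0.5903, -0.2462, 0.2411]
tool_rot: [-179.7, -0.1, 84.4]
force: [-0.2, -0.4, 0.8]
grip_width: 0.0312
grasp_force: 0.0
```

Run:
```python
from h import *
o=st();print(o['time_s'],o['tool_pos'],o['tool_rot'],o['grip_width'])
w=cam('wrist');save(w,'w2.png')
go([.590,-.2515,.029],84)
print(proj(w,[.59,-.2515,.0185]), proj(w,[.59,-.2515,.029]))
```

```text
2.8 [ 0.59026074 -0.246223    0.24113264] [-1.79650715e+02 -9.79954137e-02  8.43950355e+01] 0.0312241190127716
xyz [-0.38, -0.03, 5.12] twist [-0.0, -0.0, 0.3]
[256.43143836 228.96457115] [256.4677709  234.92090351]
```

View pics/w2.png

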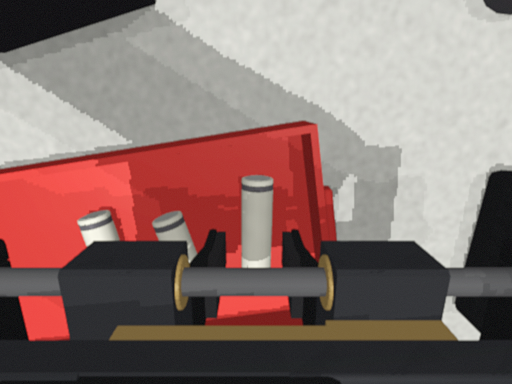

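The cell is centred and aligned between the fingers at (257,230). I'll descend and grip.

Request:
servo_tool(
  newtons=20,
  plan=[
    {"xyz":[-0.2,0,2.5],"twist":[0,0,0],"jaw":0.64},
    {"xyz":[-0.2,0,4.5],"twist":[0,0,0],"jaw":0.64},
    {"xyz":[-0.2,0,5.1],"twist":[0,0,0],"jaw":0.64},
    {"xyz":[-0.2,0,5.1],"twist":[0,0,0],"jaw":0.64},
    {"xyz":[-0.2,0,5.1],"twist":[0,0,0],"jaw":1},
    {"xyz":[-0.2,0,5.1],"twist":[0,0,0],"jaw":1},
    {"xyz":[-0.2,0,5.1],"twist":[0,0,0],"jaw":1},
    {"xyz":[-0.2,0,5.1],"twist":[0,0,0],"jaw":1},
  ],
)

```text
time_s: 3.52
tool_pos: [0.5911, -0.2512, 0.195]
tool_rot: [179.8, 0.0, 84.2]
force: [-1.3, -0.2, 7.0]
grip_width: 0.0202
grasp_force: 20.0
```

Request:
servo_tool(
  plan=[
    {"xyz":[0,0,-3],"twist":[0,0,0],"jaw":1},
    {"xyz":[0,0,-7],"twist":[0,0,0],"jaw":1},
    {"xyz":[0,0,-11],"twist":[0,0,0],"jaw":1},
    {"xyz":[0,0,-15],"twist":[0,0,0],"jaw":1},
    {"xyz":[0,0,-18],"twist":[0,0,0],"jaw":1},
    {"xyz":[0,0,-18],"twist":[0,0,0],"jaw":1},
  ],
)

```text
time_s: 4.02
tool_pos: [0.5915, -0.2525, 0.3811]
tool_rot: [179.3, 0.1, 84.2]
force: [0.9, -0.6, -0.6]
grip_width: 0.0199
grasp_force: 20.0
```

Run:
```python
from h import *
o=st();print(o['time_s'],o['tool_pos'],o['tool_rot'],o['grip_width'])
b=go([.52,.2,.21],80)
```

```text
4.0167 [ 0.59147513 -0.25248846  0.38106238] [1.79276803e+02 1.29718130e-01 8.42123296e+01] 0.01988072426076886
xyz [44.3, -11.68, 0.46] twist [0.7, 0.1, 4.2]
```

Request:
servo_tool(
  plan=[
    {"xyz":[20,-4,-3],"twist":[0,0,0],"jaw":1},
    {"xyz":[45,-12,-3],"twist":[0,0,7],"jaw":1},
    {"xyz":[45,-12,-3],"twist":[0,0,10],"jaw":1},
    {"xyz":[45,-12,-3],"twist":[0,0,10],"jaw":1},
    {"xyz":[45,-12,-3],"twist":[0,0,10],"jaw":1},
    {"xyz":[45,-12,-3],"twist":[0,0,10],"jaw":1},
    {"xyz":[45,-12,-3],"twist":[0,0,10],"jaw":1},
    {"xyz":[45,-12,-3],"twist":[0,0,10],"jaw":1},
    {"xyz":[45,-12,-3],"twist":[0,0,10],"jaw":1},
    {"xyz":[45,-12,-3],"twist":[0,0,10],"jaw":1},
  ],
)

```text
time_s: 4.85
tool_pos: [0.5241, 0.1576, 0.4]
tool_rot: [180.0, -0.1, 74.2]
force: [0.4, 0.5, 0.2]
grip_width: 0.0203
grasp_force: 20.0
```

Request:
servo_tool(
  plan=[
    {"xyz":[4,-1,0],"twist":[0,0,0],"jaw":1},
    {"xyz":[4,-1,0],"twist":[0,0,0],"jaw":1},
    {"xyz":[4,-1,0],"twist":[0,0,0],"jaw":1},
    {"xyz":[4,-1,0],"twist":[0,0,0],"jaw":1},
  ],
)

```text
time_s: 5.18
tool_pos: [0.5263, 0.1967, 0.3994]
tool_rot: [180.0, 0.1, 74.2]
force: [0.8, -0.5, -0.6]
grip_width: 0.02
grasp_force: 20.0
```

Run:
```python
from h import *
o=st();print(o['time_s'],o['tool_pos'],o['tool_rot'],o['grip_width'])
w=cam('wrist');save(w,'w3.png');import pickle;pickle.dump(w,open('w3.pkl','wb'))
```

```text
5.1833 [0.52626966 0.1967025  0.39940436] [1.79990356e+02 6.76352840e-02 7.42336905e+01] 0.01998429650874386
```

View pics/w3.png

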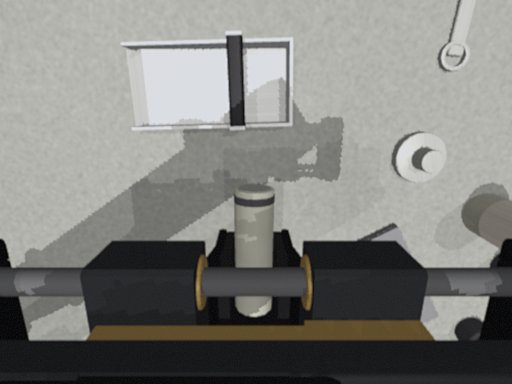

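The wrist picture shows the cell held at (254,250). The scoop's bar runs from (235,33) to (237,127), its back wall is at x=293 and its lip at x≈128.

Run:
```python
from h import *
import pickle;w=pickle.load(open('w3.pkl','rb'))
A=onz(w,235,33,.082);B=onz(w,237,127,.082)
d=A-B;print('bar',A.round(4),B.round(4),np.linalg.norm(d),'yaw_y',np.degrees(np.arctan2(d[1],d[0])))
C=onz(w,293,39,.048);D=onz(w,293,128,.048);d2=C-D;print('back',C.round(4),D.round(4),np.linalg.norm(d2),np.degrees(np.arctan2(d2[1],d2[0])))
print('front wall tops',onz(w,123,45,.048),onz(w,132,129,.048))
t=cam('top');m=(A+B)/2;print(tri((w,236,80),(t,142,181)),m)
yaw=np.degrees(np.arctan2(d[1],d[0]));R=Ro.from_euler('z',yaw-90,degrees=True)
O=m-R.apply([.025,0,.082]);print('scoop',O,yaw-90)
print('lip px',proj(w,O+R.apply([-.097,0,.004])),'back',proj(w,O+R.apply([.08,0.0415,.048])))
p=O+R.apply([-.045,0,.046]);b=go(p+[0,0,.08],yaw);go(p,yaw,base=b)
```

```text
bar [0.5476 0.3322 0.082 ] [0.5266 0.2561 0.082 ] 0.07898452681761729 yaw_y 74.59965509762895
back [0.5999 0.319  0.048 ] [0.5799 0.2376 0.048 ] 0.08384108174950423 76.22797674256614
front wall tops [0.44053937 0.3586527  0.048     ] [0.41891548 0.28210038 0.048     ]
(array([0.53833678, 0.29757815, 0.03848358]), [np.float64(0.0027333323601251755), np.float64(0.002733332360125073)]) [0.53713226 0.29414238 0.082     ]
scoop [5.13029911e-01 3.00781424e-01 1.38777878e-17] -15.400344902371046
lip px [132.1563039   87.51027393] back [294.20398264  38.03723828]
xyz [9.74, -8.71, 10.96] twist [0.0, 0.0, -0.5]
xyz [0.0, -0.0, 8.0] twist [0.0, 0.0, 0.0]
```

Request:
servo_tool(
  plan=[
    {"xyz":[9.7,-8.7,3],"twist":[0,0,0],"jaw":1},
    {"xyz":[9.7,-8.7,6],"twist":[0,0,0],"jaw":1},
    {"xyz":[9.7,-8.7,9],"twist":[0,0,0],"jaw":1},
    {"xyz":[9.7,-8.7,11],"twist":[0,0,0],"jaw":1},
    {"xyz":[9.7,-8.7,11],"twist":[0,0,0],"jaw":1},
    {"xyz":[9.7,-8.7,13],"twist":[0,0,0],"jaw":1},
    {"xyz":[9.7,-8.7,16],"twist":[0,0,0],"jaw":1},
    {"xyz":[9.7,-8.7,18.5],"twist":[0,0,0],"jaw":1},
    {"xyz":[9.7,-8.7,19.1],"twist":[0,0,0],"jaw":1},
    {"xyz":[9.7,-8.7,19.1],"twist":[0,0,0],"jaw":1},
  ],
)

```text
time_s: 6.12
tool_pos: [0.47, 0.3119, 0.2087]
tool_rot: [-180.0, 0.2, 74.0]
force: [0.4, 0.1, -0.1]
grip_width: 0.0206
grasp_force: 20.0
```

Request:
servo_tool(
  plan=[
    {"xyz":[0,0,0],"twist":[0,0,0],"jaw":1},
    {"xyz":[0,0,0],"twist":[0,0,0],"jaw":0.6},
    {"xyz":[0,0,0],"twist":[0,0,0],"jaw":0.6},
    {"xyz":[0,0,0],"twist":[0,0,0],"jaw":0.6},
    {"xyz":[0,0,-4],"twist":[0,0,0],"jaw":0.6},
    {"xyz":[0,0,-8],"twist":[0,0,0],"jaw":0.64},
    {"xyz":[0,0,-12],"twist":[0,0,0],"jaw":0.64},
    {"xyz":[0,0,-16],"twist":[0,0,0],"jaw":0.64},
    {"xyz":[0,0,-19],"twist":[0,0,0],"jaw":0.64},
    {"xyz":[0,0,-19],"twist":[0,0,0],"jaw":0.64},
  ],
)

```text
time_s: 6.95
tool_pos: [0.4706, 0.3146, 0.4068]
tool_rot: [179.6, -0.7, 74.2]
force: [1.5, 0.2, 0.4]
grip_width: 0.0312
grasp_force: 0.0
```

Run:
```python
from h import *
o=st();print(o['time_s'],o['tool_pos'],o['tool_rot'],o['grip_width'],o['force'])
w=cam('wrist');t=cam('top')
a=cv2.resize(t['img'][150:240,105:180],(400,480),interpolation=cv2.INTER_CUBIC)
cv2.imwrite('pics/w4.png',np.hstack([w['img'][:,:400],a[:384]])[:,:,::-1])
b=go([.536,-.2717,.22],100.7)
```

```text
6.95 [0.4706393  0.31461488 0.40684631] [179.61023654  -0.66410059  74.22112023] 0.031206974430623587 [1.47541169 0.21523448 0.44267224]
xyz [-54.57, 22.34, 1.5] twist [0.1, -0.2, -26.5]
```

View pics/w4.png

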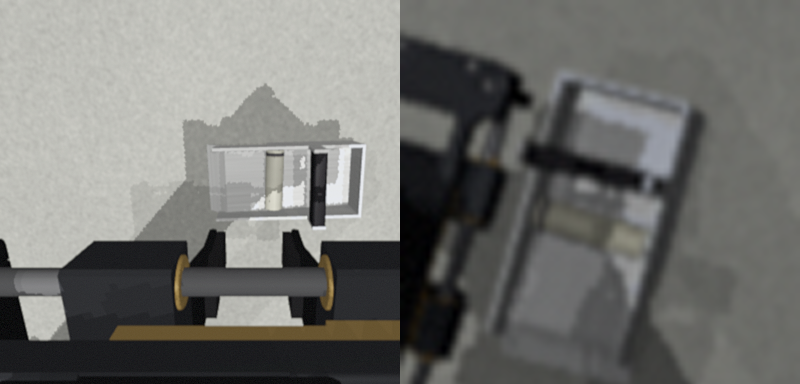

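The first cell is in the scoop at (274,180), rolling back under the bar. Now the second cell.

Run:
```python
from h import *
o=st();print(o['tool_pos'])
b=go([.52,-.03,.23],100.7);b=go([.536,-.2717,.09],100.7,base=b);b=go([.536,-.2717,.029],100.7,base=b)
```

```text
[0.46916946 0.31417647 0.40053049]
xyz [-31.74, 14.24, 0.57] twist [0.1, -0.2, -26.5]
xyz [-24.05, -2.92, 14.0] twist [0.0, 0.0, 0.0]
xyz [0.0, -0.0, 6.1] twist [0.0, 0.0, 0.0]
```

Request:
servo_tool(
  plan=[
    {"xyz":[-31.7,14.2,0.6],"twist":[0,0,-26.5],"jaw":0.64},
    {"xyz":[-31.7,14.2,0.6],"twist":[0,0,-26.5],"jaw":0.64},
    {"xyz":[-31.7,14.2,0.6],"twist":[0,0,-26.5],"jaw":0.64},
    {"xyz":[-31.7,14.2,0.6],"twist":[0,0,-26.5],"jaw":0.64},
    {"xyz":[-31.7,14.2,0.6],"twist":[0,0,-26.5],"jaw":0.64},
    {"xyz":[-31.7,14.2,0.6],"twist":[0,0,-26.5],"jaw":0.64},
    {"xyz":[-31.7,14.2,0.6],"twist":[0,0,-26.5],"jaw":0.64},
    {"xyz":[-31.7,14.2,0.6],"twist":[0,0,-26.5],"jaw":0.64},
    {"xyz":[-31.7,14.2,0.6],"twist":[0,0,-26.5],"jaw":0.64},
    {"xyz":[-31.7,14.2,0.6],"twist":[0,0,-26.5],"jaw":0.64},
  ],
)

```text
time_s: 7.88
tool_pos: [0.5187, -0.0351, 0.3913]
tool_rot: [-179.9, 0.1, 100.2]
force: [0.1, 0.3, -0.5]
grip_width: 0.0316
grasp_force: 0.0
```

Request:
servo_tool(
  plan=[
    {"xyz":[-24,-2.9,4],"twist":[0,0,0],"jaw":0.64},
    {"xyz":[-24,-2.9,4],"twist":[0,0,0],"jaw":0.64},
    {"xyz":[-24,-2.9,4],"twist":[0,0,0],"jaw":0.64},
    {"xyz":[-24,-2.9,4],"twist":[0,0,0],"jaw":0.64},
    {"xyz":[-24,-2.9,4],"twist":[0,0,0],"jaw":0.64},
    {"xyz":[-24,-2.9,4],"twist":[0,0,0],"jaw":0.64},
    {"xyz":[-24,-2.9,8],"twist":[0,0,0],"jaw":0.64},
    {"xyz":[-24,-2.9,12],"twist":[0,0,0],"jaw":0.64},
    {"xyz":[-24,-2.9,14],"twist":[0,0,0],"jaw":0.64},
    {"xyz":[-24,-2.9,14],"twist":[0,0,0],"jaw":0.64},
  ],
)

```text
time_s: 8.72
tool_pos: [0.5335, -0.2679, 0.2458]
tool_rot: [-179.4, -0.4, 100.8]
force: [-0.8, 0.8, 0.2]
grip_width: 0.0316
grasp_force: 0.0
```

Run:
```python
from h import *
w=cam('wrist')
o=st();print(o['time_s'],o['tool_pos'],o['tool_rot'],o['grip_width'])
cv2.imwrite('pics/w5.png',w['img'][:,:,::-1])
im=w['img'].astype(int);m=((im[...,1]>90)&(im.max(2)-im.min(2)<60))
for r in (205,215,225,235): 
    xs=np.nonzero(m[r,200:320])[0]+200; print(r,np.round(onz(w,(xs.min()+xs.max())/2,r,.0185),4),xs.min(),xs.max(),len(xs))
go([.536,-.2717,.029],100.7)
```

```text
8.7667 [ 0.53461137 -0.26872394  0.24901647] [-179.62099734   -0.21944547  100.77568976] 0.031551400763215456
205 [ 0.5176 -0.2588  0.0185] 200 275 33
215 [ 0.5188 -0.2661  0.0185] 200 275 32
225 [ 0.5198 -0.2735  0.0185] 200 274 31
235 [ 0.5211 -0.281   0.0185] 200 274 30
xyz [-0.34, 0.12, 5.6] twist [-0.4, -0.2, 0.1]
```

View pics/w5.png

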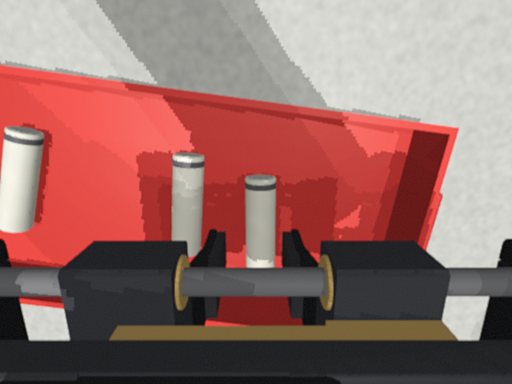

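The second cell, at x=260, sits about 3 mm to tool +y of the finger centre at 254, and it is aligned. I'll correct for that.

Request:
servo_tool(
  newtons=20,
  plan=[
    {"xyz":[-0.3,0.3,2.5],"twist":[0,0,0],"jaw":0.64},
    {"xyz":[-0.3,0.3,4.5],"twist":[0,0,0],"jaw":0.64},
    {"xyz":[-0.3,0.3,5.6],"twist":[0,0,0],"jaw":0.64},
    {"xyz":[-0.3,0.3,5.6],"twist":[0,0,0],"jaw":0.64},
    {"xyz":[-0.3,0.3,5.6],"twist":[0,0,0],"jaw":1},
    {"xyz":[-0.3,0.3,5.6],"twist":[0,0,0],"jaw":1},
    {"xyz":[-0.3,0.3,5.6],"twist":[0,0,0],"jaw":1},
    {"xyz":[-0.3,0.3,5.6],"twist":[0,0,0],"jaw":1},
  ],
)

```text
time_s: 9.43
tool_pos: [0.5398, -0.2733, 0.1984]
tool_rot: [179.9, 0.1, 100.7]
force: [0.5, 0.8, 3.6]
grip_width: 0.0201
grasp_force: 20.0
```

Request:
servo_tool(
  plan=[
    {"xyz":[0,0,-3],"twist":[0,0,0],"jaw":1},
    {"xyz":[0,0,-7],"twist":[0,0,0],"jaw":1},
    {"xyz":[0,0,-11],"twist":[0,0,0],"jaw":1},
    {"xyz":[0,0,-15],"twist":[0,0,0],"jaw":1},
    {"xyz":[0,0,-18],"twist":[0,0,0],"jaw":1},
    {"xyz":[0,0,-18],"twist":[0,0,0],"jaw":1},
  ],
)

```text
time_s: 9.93
tool_pos: [0.5402, -0.2749, 0.3844]
tool_rot: [179.4, 0.3, 100.7]
force: [0.9, -1.1, -0.7]
grip_width: 0.0203
grasp_force: 20.0
```

```bash
cat >> h.py <<'E'
def toscoop(O=(.513,.300,0),yaw=-15.2):
    "chain from lifted pose to above scoop lay place, then down"
    R=Ro.from_euler('z',yaw,degrees=True);p=np.array(O)+R.apply([-.045,0,.044])
    o=st();print(o['time_s'],o['tool_pos'],o['tool_rot'],o['grip_width'])
    b=go([.50,.0,.23],90+yaw); b=go([p[0],p[1],.22],90+yaw,base=b); b=go(p,90+yaw,base=b)
E
python3 - <<'E'
from h import *
toscoop()
t=cam('top');s=cam('scene')
print('bar px expected',proj(t,[.537,.2935,.07]),proj(s,[.537,.2935,.07]))
cv2.imwrite('pics/x.png',t['img'][:,:,::-1])
im=t['img'][150:225,110:175].astype(int);ys,xs=np.nonzero(im.max(2)<40);print('dark centroid',xs.mean()+110,ys.mean()+150,len(xs))
E
```

```text
9.9333 [ 0.54018825 -0.27489919  0.38435352] [179.37739442   0.31439528 100.70321944] 0.020258809318609135
xyz [27.75, 1.17, -1.1] twist [0.7, 0.2, 25.9]
xyz [29.29, -11.11, 1.0] twist [0.0, 0.0, 0.0]
xyz [0.0, -0.0, 17.6] twist [0.0, 0.0, 0.0]
bar px expected [139.89451038 180.8020151 ] [381.04461948 177.64079759]
dark centroid 138.29310344827587 180.67241379310346 58
```

Request:
servo_tool(
  plan=[
    {"xyz":[27.8,1.2,-1],"twist":[0,0,25.9],"jaw":1},
    {"xyz":[27.8,1.2,-1],"twist":[0,0,25.9],"jaw":1},
    {"xyz":[27.8,1.2,-1],"twist":[0,0,25.9],"jaw":1},
    {"xyz":[27.8,1.2,-1],"twist":[0,0,25.9],"jaw":1},
    {"xyz":[27.8,1.2,-1],"twist":[0,0,25.9],"jaw":1},
    {"xyz":[27.8,1.2,-1],"twist":[0,0,25.9],"jaw":1},
    {"xyz":[27.8,1.2,-1],"twist":[0,0,25.9],"jaw":1},
    {"xyz":[27.8,1.2,-1],"twist":[0,0,25.9],"jaw":1},
  ],
)

```text
time_s: 10.7
tool_pos: [0.4974, 0.009, 0.3851]
tool_rot: [-179.8, -0.1, 75.3]
force: [0.1, 1.0, -0.8]
grip_width: 0.0205
grasp_force: 20.0
```

Request:
servo_tool(
  plan=[
    {"xyz":[29.3,-11.1,1],"twist":[0,0,0],"jaw":1},
    {"xyz":[29.3,-11.1,1],"twist":[0,0,0],"jaw":1},
    {"xyz":[29.3,-11.1,1],"twist":[0,0,0],"jaw":1},
    {"xyz":[29.3,-11.1,1],"twist":[0,0,0],"jaw":1},
    {"xyz":[29.3,-11.1,1],"twist":[0,0,0],"jaw":1},
    {"xyz":[29.3,-11.1,1],"twist":[0,0,0],"jaw":1},
    {"xyz":[29.3,-11.1,1],"twist":[0,0,0],"jaw":1},
    {"xyz":[29.3,-11.1,1],"twist":[0,0,0],"jaw":1},
    {"xyz":[29.3,-11.1,1],"twist":[0,0,0],"jaw":1},
    {"xyz":[29.3,-11.1,1],"twist":[0,0,0],"jaw":1},
  ],
)

```text
time_s: 11.53
tool_pos: [0.4674, 0.3157, 0.3744]
tool_rot: [-179.9, 0.2, 75.0]
force: [0.0, -0.5, -0.6]
grip_width: 0.0206
grasp_force: 20.0
```

Run:
```python
from h import *
R=Ro.from_euler('z',-15.2,degrees=True);p=np.array([.513,.3,0])+R.apply([-.045,0,.051])
w=cam('wrist');o=st();print(o['time_s'],o['tool_pos'],o['tool_rot'])
go(p,74.8)
# scoop check: bar ends dark row profile
im=w['img'][90:230,200:400].astype(int);ys,xs=np.nonzero(im.max(2)<45);
print('pred bar ends',proj(w,np.array([.513,.3,0])+R.apply([.025,.0415,.082])),proj(w,np.array([.513,.3,0])+R.apply([.025,-.0415,.082])));print(xs.min()+200,xs.max()+200,ys.min()+90,np.median(xs)+200)
```

```text
11.5833 [0.46824061 0.31381276 0.37492008] [-179.94214721    0.2056514    74.86279993]
xyz [-0.1, 0.2, 15.99] twist [-0.1, 0.2, 0.1]
pred bar ends [338.90873854 150.48166565] [331.79952483 238.48680062]
321 342 153 330.0
```

Request:
servo_tool(
  plan=[
    {"xyz":[-0.1,0,4],"twist":[0,0,0],"jaw":1},
    {"xyz":[-0.1,0,8],"twist":[0,0,0],"jaw":1},
    {"xyz":[-0.1,0,11],"twist":[0,0,0],"jaw":1},
    {"xyz":[-0.1,0,14],"twist":[0,0,0],"jaw":1},
    {"xyz":[-0.1,0,16],"twist":[0,0,0],"jaw":1},
    {"xyz":[-0.1,0,16],"twist":[0,0,0],"jaw":1},
    {"xyz":[-0.1,0,16],"twist":[0,0,0],"jaw":1},
  ],
)

```text
time_s: 12.17
tool_pos: [0.4686, 0.3113, 0.2161]
tool_rot: [-179.9, 0.1, 74.7]
force: [0.4, 0.8, 0.2]
grip_width: 0.0205
grasp_force: 20.0
```

Request:
servo_tool(
  plan=[
    {"xyz":[0,0,0],"twist":[0,0,0],"jaw":1},
    {"xyz":[0,0,0],"twist":[0,0,0],"jaw":0.6},
    {"xyz":[0,0,0],"twist":[0,0,0],"jaw":0.6},
    {"xyz":[0,0,0],"twist":[0,0,0],"jaw":0.6},
    {"xyz":[0,0,-4],"twist":[0,0,0],"jaw":0.6},
    {"xyz":[0,0,-8],"twist":[0,0,0],"jaw":0.64},
    {"xyz":[0,0,-12],"twist":[0,0,0],"jaw":0.64},
    {"xyz":[0,0,-17],"twist":[0,0,0],"jaw":0.64},
    {"xyz":[0,0,-17],"twist":[0,0,0],"jaw":0.64},
    {"xyz":[0,0,-17],"twist":[0,0,0],"jaw":0.64},
  ],
)

```text
time_s: 13.0
tool_pos: [0.4696, 0.3136, 0.3917]
tool_rot: [179.7, -0.5, 74.8]
force: [0.1, -0.2, -0.5]
grip_width: 0.0314
grasp_force: 0.0
```

```bash
cat >> h.py <<'E'
def tobin(c,yaw):
    w=cam('wrist');o=st();print(o['time_s'],o['tool_pos'],o['tool_rot'],o['grip_width'])
    b=go([.51,-.0,.23],yaw);b=go([c[0],c[1],.09],yaw,base=b)
    O=np.array([.513,.3,0]);R=Ro.from_euler('z',-15.2,degrees=True)
    im=w['img'].astype(int); q=proj(w,O+R.apply([0.02,0,.03])); print('trough px',q)
    x,y=map(int,q);cr=w['img'][max(0,y-60):y+60,max(0,x-110):x+110];cv2.imwrite('pics/tr.png',cr[:,:,::-1])
E
python3 - <<'E'
from h import *
tobin((.483,-.266),96.6)
E
```

```text
13.05 [0.46878518 0.31337    0.38891193] [179.8897198   -0.25071897  74.84863837] 0.03106234874519806
xyz [-29.17, 12.17, -0.61] twist [0.2, -0.2, -21.8]
xyz [-26.11, -5.74, 14.0] twist [0.0, 0.0, 0.0]
trough px [310.91634614 181.22733828]
```

View pics/tr.png

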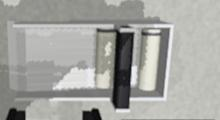

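Two cells are in the scoop, at (150,58) and (105,58) of the crop. Next is the third cell.

Request:
servo_tool(
  plan=[
    {"xyz":[-29.2,12.2,-0.6],"twist":[0,0,-21.8],"jaw":0.64},
    {"xyz":[-29.2,12.2,-0.6],"twist":[0,0,-21.8],"jaw":0.64},
    {"xyz":[-29.2,12.2,-0.6],"twist":[0,0,-21.8],"jaw":0.64},
    {"xyz":[-29.2,12.2,-0.6],"twist":[0,0,-21.8],"jaw":0.64},
    {"xyz":[-29.2,12.2,-0.6],"twist":[0,0,-21.8],"jaw":0.64},
    {"xyz":[-29.2,12.2,-0.6],"twist":[0,0,-21.8],"jaw":0.64},
    {"xyz":[-29.2,12.2,-0.6],"twist":[0,0,-21.8],"jaw":0.64},
    {"xyz":[-29.2,12.2,-0.6],"twist":[0,0,-21.8],"jaw":0.64},
    {"xyz":[-29.2,12.2,-0.6],"twist":[0,0,-21.8],"jaw":0.64},
  ],
)

```text
time_s: 13.8
tool_pos: [0.5093, -0.0076, 0.3916]
tool_rot: [-179.9, 0.1, 96.0]
force: [0.3, -0.4, 0.9]
grip_width: 0.0309
grasp_force: 0.0
```

Request:
servo_tool(
  plan=[
    {"xyz":[-26.1,-5.6,4],"twist":[0,0,0],"jaw":0.64},
    {"xyz":[-26.1,-5.6,4],"twist":[0,0,0],"jaw":0.64},
    {"xyz":[-26.1,-5.6,4],"twist":[0,0,0],"jaw":0.64},
    {"xyz":[-26.1,-5.6,4],"twist":[0,0,0],"jaw":0.64},
    {"xyz":[-26.1,-5.6,4],"twist":[0,0,0],"jaw":0.64},
    {"xyz":[-26.1,-5.6,4],"twist":[0,0,0],"jaw":0.64},
    {"xyz":[-26.1,-5.6,4],"twist":[0,0,0],"jaw":0.64},
    {"xyz":[-26.1,-5.6,8],"twist":[0,0,0],"jaw":0.64},
    {"xyz":[-26.1,-5.6,12],"twist":[0,0,0],"jaw":0.64},
    {"xyz":[-26.1,-5.6,14],"twist":[0,0,0],"jaw":0.64},
  ],
)

```text
time_s: 14.63
tool_pos: [0.4823, -0.265, 0.2472]
tool_rot: [-179.6, -0.2, 96.6]
force: [-1.6, 1.6, 0.1]
grip_width: 0.0313
grasp_force: 0.0
```

Request:
servo_tool(
  plan=[
    {"xyz":[0,0,0],"twist":[0,0,0],"jaw":0.64},
    {"xyz":[0,0,0],"twist":[0,0,0],"jaw":0.64},
    {"xyz":[0,0,0],"twist":[0,0,0],"jaw":0.64},
  ],
)

```text
time_s: 14.88
tool_pos: [0.4848, -0.2663, 0.2535]
tool_rot: [180.0, 0.0, 96.7]
force: [0.0, 0.2, -0.1]
grip_width: 0.0311
grasp_force: 0.0
```

```bash
cat >> h.py <<'E'
def overcell(c,yaw):
    w=cam('wrist');o=st();print(o['time_s'],o['tool_pos'],o['tool_rot'],o['grip_width'])
    im=w['img'].astype(int);m=((im[...,1]>90)&(im.max(2)-im.min(2)<60)).astype(np.uint8)
    n,l,s,ce=cv2.connectedComponentsWithStats(m[140:238]); q=None
    for i in range(1,n):
        if s[i,4]>300 and abs(ce[i,0]-254)<35:
            print('blob',s[i]); 
            for r in range(s[i,1]+15,min(s[i,1]+70,97),12):
                xs=np.nonzero(l[r]==i)[0]; q=onz(w,xs.mean(),r+140,.0185); print(r+140,xs.mean(),q.round(4))
    p0,R0=pose()
    if q is not None: print('offset in tool y mm',1000*R0.inv().apply(q-p0)[1],'x mm',1000*R0.inv().apply(q-p0)[0])
    go([c[0],c[1],.029],yaw)
E
python3 - <<'E'
from h import *
overcell((.483,-.266),96.6)
E
```

```text
14.9333 [ 0.48502563 -0.266457    0.25413002] [1.79870542e+02 6.12433483e-02 9.66568222e+01] 0.03159053174276927
blob [ 237   37   30   61 1778]
192 251.5 [ 0.4811 -0.2491  0.0185]
204 251.5 [ 0.4821 -0.258   0.0185]
216 251.0 [ 0.4828 -0.2672  0.0185]
228 251.0 [ 0.4839 -0.2765  0.0185]
offset in tool y mm -2.832072420660061 x mm -9.580590941827923
xyz [0.08, -0.21, 6.11] twist [0.1, 0.1, 0.1]
```

Request:
servo_tool(
  newtons=20,
  plan=[
    {"xyz":[0,-0.2,2.5],"twist":[0,0,0],"jaw":0.64},
    {"xyz":[0,-0.2,5],"twist":[0,0,0],"jaw":0.64},
    {"xyz":[0,-0.2,6.1],"twist":[0,0,0],"jaw":0.64},
    {"xyz":[0,-0.2,6.1],"twist":[0,0,0],"jaw":0.64},
    {"xyz":[0,-0.2,6.1],"twist":[0,0,0],"jaw":1},
    {"xyz":[0,-0.2,6.1],"twist":[0,0,0],"jaw":1},
    {"xyz":[0,-0.2,6.1],"twist":[0,0,0],"jaw":1},
    {"xyz":[0,-0.2,6.1],"twist":[0,0,0],"jaw":1},
  ],
)

```text
time_s: 15.6
tool_pos: [0.4829, -0.2667, 0.1928]
tool_rot: [179.9, 0.0, 96.6]
force: [-0.6, 0.5, 3.8]
grip_width: 0.0205
grasp_force: 20.0
```

Request:
servo_tool(
  plan=[
    {"xyz":[0,0,-3],"twist":[0,0,0],"jaw":1},
    {"xyz":[0,0,-7],"twist":[0,0,0],"jaw":1},
    {"xyz":[0,0,-11],"twist":[0,0,0],"jaw":1},
    {"xyz":[0,0,-15],"twist":[0,0,0],"jaw":1},
    {"xyz":[0,0,-18],"twist":[0,0,0],"jaw":1},
    {"xyz":[0,0,-18],"twist":[0,0,0],"jaw":1},
    {"xyz":[0,0,-18],"twist":[0,0,0],"jaw":1},
  ],
)

```text
time_s: 16.18
tool_pos: [0.4826, -0.2668, 0.3735]
tool_rot: [179.8, 0.0, 96.7]
force: [-0.8, 1.5, -0.8]
grip_width: 0.0203
grasp_force: 20.0
```

Run:
```python
from h import *
toscoop()
t=cam('top')
im=t['img'][150:225,110:175].astype(int);ys,xs=np.nonzero(im.max(2)<40);print('dark centroid',xs.mean()+110,ys.mean()+150,len(xs))
```

```text
16.1833 [ 0.48264404 -0.26682451  0.37350172] [1.79755077e+02 2.20498216e-02 9.66589818e+01] 0.02026069737369565
xyz [26.3, 4.83, -2.04] twist [0.2, -0.0, 21.9]
xyz [29.29, -11.11, 1.0] twist [0.0, 0.0, 0.0]
xyz [0.0, -0.0, 17.6] twist [0.0, 0.0, 0.0]
dark centroid 138.73846153846154 180.6 65
```

Request:
servo_tool(
  plan=[
    {"xyz":[26.3,4.8,-2],"twist":[0,0,21.9],"jaw":1},
    {"xyz":[26.3,4.8,-2],"twist":[0,0,21.9],"jaw":1},
    {"xyz":[26.3,4.8,-2],"twist":[0,0,21.9],"jaw":1},
    {"xyz":[26.3,4.8,-2],"twist":[0,0,21.9],"jaw":1},
    {"xyz":[26.3,4.8,-2],"twist":[0,0,21.9],"jaw":1},
    {"xyz":[26.3,4.8,-2],"twist":[0,0,21.9],"jaw":1},
    {"xyz":[26.3,4.8,-2],"twist":[0,0,21.9],"jaw":1},
    {"xyz":[26.3,4.8,-2],"twist":[0,0,21.9],"jaw":1},
  ],
)

```text
time_s: 16.9
tool_pos: [0.4988, 0.0077, 0.3901]
tool_rot: [-179.8, -0.1, 75.2]
force: [-0.0, 0.6, -1.1]
grip_width: 0.0205
grasp_force: 20.0
```

Request:
servo_tool(
  plan=[
    {"xyz":[29.3,-11.1,1],"twist":[0,0,0],"jaw":1},
    {"xyz":[29.3,-11.1,1],"twist":[0,0,0],"jaw":1},
    {"xyz":[29.3,-11.1,1],"twist":[0,0,0],"jaw":1},
    {"xyz":[29.3,-11.1,1],"twist":[0,0,0],"jaw":1},
    {"xyz":[29.3,-11.1,1],"twist":[0,0,0],"jaw":1},
    {"xyz":[29.3,-11.1,1],"twist":[0,0,0],"jaw":1},
    {"xyz":[29.3,-11.1,1],"twist":[0,0,0],"jaw":1},
    {"xyz":[29.3,-11.1,1],"twist":[0,0,0],"jaw":1},
    {"xyz":[29.3,-11.1,1],"twist":[0,0,0],"jaw":1},
    {"xyz":[29.3,-11.1,1],"twist":[0,0,0],"jaw":1},
  ],
)

```text
time_s: 17.73
tool_pos: [0.4684, 0.3137, 0.379]
tool_rot: [-179.9, 0.3, 74.9]
force: [0.4, -1.5, -0.6]
grip_width: 0.0204
grasp_force: 20.0
```

```bash
cat >> h.py <<'E'
def lay():
    R=Ro.from_euler('z',-15.2,degrees=True);p=np.array([.513,.3,0])+R.apply([-.045,0,.047])
    w=cam('wrist');o=st();print(o['time_s'],o['tool_pos'],o['tool_rot'],o['grip_width']);go(p,74.8)
    im=w['img'][90:230,200:400].astype(int);ys,xs=np.nonzero(im.max(2)<45);print('bar',xs.min()+200,xs.max()+200,ys.min()+90,np.median(xs)+200,'pred 328-346 150')
E
python3 -c "
from h import *
lay()"
```

```text
17.7833 [0.46928013 0.31180874 0.3796288 ] [-179.93670079    0.23958709   74.75349889] 0.020097186366080398
xyz [0.08, 0.05, 16.86] twist [-0.1, 0.2, -0.0]
bar 318 340 149 327.0 pred 328-346 150
```

Request:
servo_tool(
  plan=[
    {"xyz":[0,0,4],"twist":[0,0,0],"jaw":1},
    {"xyz":[0,0,8],"twist":[0,0,0],"jaw":1},
    {"xyz":[0,0,11],"twist":[0,0,0],"jaw":1},
    {"xyz":[0,0,14],"twist":[0,0,0],"jaw":1},
    {"xyz":[0,0,16.7],"twist":[0,0,0],"jaw":1},
    {"xyz":[0,0,16.7],"twist":[0,0,0],"jaw":1},
    {"xyz":[0,0,16.7],"twist":[0,0,0],"jaw":1},
  ],
)

```text
time_s: 18.37
tool_pos: [0.4696, 0.3101, 0.2137]
tool_rot: [-179.9, 0.2, 74.6]
force: [0.8, 0.3, -0.9]
grip_width: 0.0202
grasp_force: 20.0
```

Request:
servo_tool(
  plan=[
    {"xyz":[0,0,0],"twist":[0,0,0],"jaw":1},
    {"xyz":[0,0,0],"twist":[0,0,0],"jaw":0.6},
    {"xyz":[0,0,0],"twist":[0,0,0],"jaw":0.6},
    {"xyz":[0,0,0],"twist":[0,0,0],"jaw":0.6},
    {"xyz":[0,0,-4],"twist":[0,0,0],"jaw":0.6},
    {"xyz":[0,0,-8],"twist":[0,0,0],"jaw":0.64},
    {"xyz":[0,0,-12],"twist":[0,0,0],"jaw":0.64},
    {"xyz":[0,0,-17],"twist":[0,0,0],"jaw":0.64},
    {"xyz":[0,0,-17],"twist":[0,0,0],"jaw":0.64},
    {"xyz":[0,0,-17],"twist":[0,0,0],"jaw":0.64},
  ],
)

```text
time_s: 19.2
tool_pos: [0.4709, 0.3124, 0.3896]
tool_rot: [179.8, -0.5, 74.7]
force: [0.5, 0.8, 0.0]
grip_width: 0.031
grasp_force: 0.0
```

```bash
python3 -c "
from h import *
tobin((.368,-.270),84.5)
im=cv2.imread('pics/tr.png').astype(int);print('crop',im.shape,''.join('#' if v>150 else '.' if v<60 else '+' for v in im[45].min(1)))"
```

```text
19.25 [0.4700373  0.31225098 0.38672741] [179.90309807  -0.2373927   74.74662541] 0.03151499101128096
xyz [-29.07, 12.07, -0.83] twist [0.1, -0.2, -9.8]
xyz [-28.24, -11.55, 14.0] twist [0.0, 0.0, 0.0]
trough px [309.9934428  180.81796724]
crop (120, 220, 3) +++++++#############################################################################++++++###########+++###########+................++######++++++++###########+++++++++####################################################
```

Request:
servo_tool(
  plan=[
    {"xyz":[-29.1,12,-0.8],"twist":[0,0,-9.8],"jaw":0.64},
    {"xyz":[-29.1,12,-0.8],"twist":[0,0,-9.8],"jaw":0.64},
    {"xyz":[-29.1,12,-0.8],"twist":[0,0,-9.8],"jaw":0.64},
    {"xyz":[-29.1,12,-0.8],"twist":[0,0,-9.8],"jaw":0.64},
    {"xyz":[-29.1,12,-0.8],"twist":[0,0,-9.8],"jaw":0.64},
    {"xyz":[-29.1,12,-0.8],"twist":[0,0,-9.8],"jaw":0.64},
    {"xyz":[-29.1,12,-0.8],"twist":[0,0,-9.8],"jaw":0.64},
    {"xyz":[-29.1,12,-0.8],"twist":[0,0,-9.8],"jaw":0.64},
    {"xyz":[-29.1,12,-0.8],"twist":[0,0,-9.8],"jaw":0.64},
  ],
)

```text
time_s: 20.0
tool_pos: [0.5083, -0.0069, 0.3915]
tool_rot: [-179.9, 0.1, 84.0]
force: [-0.6, 0.4, 0.3]
grip_width: 0.0315
grasp_force: 0.0
```

Request:
servo_tool(
  plan=[
    {"xyz":[-28.2,-5,2],"twist":[0,0,0],"jaw":0.64},
    {"xyz":[-28.2,-5,2],"twist":[0,0,0],"jaw":0.64},
    {"xyz":[-28.2,-5,2],"twist":[0,0,0],"jaw":0.64},
    {"xyz":[-28.2,-5,2],"twist":[0,0,0],"jaw":0.64},
    {"xyz":[-28.2,-5,2],"twist":[0,0,0],"jaw":0.64},
    {"xyz":[-28.2,-5,2],"twist":[0,0,0],"jaw":0.64},
    {"xyz":[-28.2,-8,3],"twist":[0,0,0],"jaw":0.64},
    {"xyz":[-28.2,-11.5,6],"twist":[0,0,0],"jaw":0.64},
    {"xyz":[-28.2,-11.5,10],"twist":[0,0,0],"jaw":0.64},
    {"xyz":[-28.2,-11.5,14],"twist":[0,0,0],"jaw":0.64},
  ],
)

```text
time_s: 20.83
tool_pos: [0.3653, -0.2701, 0.2581]
tool_rot: [179.3, -0.7, 84.4]
force: [3.1, 2.8, -0.3]
grip_width: 0.0314
grasp_force: 0.0
```

Request:
servo_tool(
  plan=[
    {"xyz":[0,0,0],"twist":[0,0,0],"jaw":0.64},
    {"xyz":[0,0,0],"twist":[0,0,0],"jaw":0.64},
    {"xyz":[0,0,0],"twist":[0,0,0],"jaw":0.64},
  ],
)

```text
time_s: 21.08
tool_pos: [0.3684, -0.2699, 0.2591]
tool_rot: [-180.0, 0.1, 84.6]
force: [1.0, 0.6, 0.2]
grip_width: 0.0315
grasp_force: 0.0
```

```bash
python3 -c "
from h import *
overcell((.368,-.270),84.5)"
```

```text
21.1333 [ 0.36892755 -0.27018193  0.26000433] [1.79812151e+02 2.81346457e-02 8.46005984e+01] 0.031175872798857474
blob [ 240   36   29   62 1737]
191 254.0 [ 0.3699 -0.2536  0.0185]
203 254.0 [ 0.369  -0.2627  0.0185]
215 253.5 [ 0.3677 -0.2721  0.0185]
227 253.5 [ 0.3668 -0.2816  0.0185]
offset in tool y mm -1.8177148656265778 x mm -11.484292066722487
xyz [0.01, -0.12, 6.7] twist [0.2, 0.0, 0.1]
```

Request:
servo_tool(
  newtons=20,
  plan=[
    {"xyz":[0,-0.1,2.5],"twist":[0,0,0],"jaw":0.64},
    {"xyz":[0,-0.1,5],"twist":[0,0,0],"jaw":0.64},
    {"xyz":[0,-0.1,6.6],"twist":[0,0,0],"jaw":0.64},
    {"xyz":[0,-0.1,6.6],"twist":[0,0,0],"jaw":0.64},
    {"xyz":[0,-0.1,6.6],"twist":[0,0,0],"jaw":1},
    {"xyz":[0,-0.1,6.6],"twist":[0,0,0],"jaw":1},
    {"xyz":[0,-0.1,6.6],"twist":[0,0,0],"jaw":1},
    {"xyz":[0,-0.1,6.6],"twist":[0,0,0],"jaw":1},
  ],
)

```text
time_s: 21.8
tool_pos: [0.368, -0.2703, 0.1941]
tool_rot: [179.7, -0.0, 84.6]
force: [-0.2, 1.5, 9.2]
grip_width: 0.0203
grasp_force: 20.0
```

Request:
servo_tool(
  plan=[
    {"xyz":[0,0,-3],"twist":[0,0,0],"jaw":1},
    {"xyz":[0,0,-7],"twist":[0,0,0],"jaw":1},
    {"xyz":[0,0,-11],"twist":[0,0,0],"jaw":1},
    {"xyz":[0,0,-15],"twist":[0,0,0],"jaw":1},
    {"xyz":[0,0,-18],"twist":[0,0,0],"jaw":1},
    {"xyz":[0,0,-18],"twist":[0,0,0],"jaw":1},
    {"xyz":[0,0,-18],"twist":[0,0,0],"jaw":1},
  ],
)

```text
time_s: 22.38
tool_pos: [0.3669, -0.2707, 0.3741]
tool_rot: [179.6, -0.1, 84.5]
force: [-0.1, -0.4, -1.2]
grip_width: 0.0203
grasp_force: 20.0
```

Run:
```python
from h import *
toscoop()
t=cam('top')
im=t['img'][150:225,110:175].astype(int);ys,xs=np.nonzero(im.max(2)<40);print('dark centroid',xs.mean()+110,ys.mean()+150,len(xs))
```

```text
22.3833 [ 0.36689509 -0.27065354  0.37409814] [ 1.79639934e+02 -1.07127610e-01  8.45260148e+01] 0.02034063380107597
xyz [28.22, 10.68, -1.87] twist [0.4, -0.1, 9.7]
xyz [29.29, -11.11, 1.0] twist [0.0, 0.0, 0.0]
xyz [0.0, -0.0, 17.6] twist [0.0, 0.0, 0.0]
dark centroid 138.7887323943662 180.8450704225352 71
```

Request:
servo_tool(
  plan=[
    {"xyz":[2,4,-0.5],"twist":[0,0,0],"jaw":1},
    {"xyz":[4,8,-1],"twist":[0,0,4],"jaw":1},
    {"xyz":[28.2,10.7,-1.9],"twist":[0,0,9.7],"jaw":1},
    {"xyz":[28.2,10.7,-1.9],"twist":[0,0,9.7],"jaw":1},
    {"xyz":[28.2,10.7,-1.9],"twist":[0,0,9.7],"jaw":1},
    {"xyz":[28.2,10.7,-1.9],"twist":[0,0,9.7],"jaw":1},
    {"xyz":[28.2,10.7,-1.9],"twist":[0,0,9.7],"jaw":1},
    {"xyz":[28.2,10.7,-1.9],"twist":[0,0,9.7],"jaw":1},
    {"xyz":[28.2,10.7,-1.9],"twist":[0,0,9.7],"jaw":1},
  ],
)

```text
time_s: 23.18
tool_pos: [0.5003, 0.0095, 0.389]
tool_rot: [-179.8, 0.0, 75.4]
force: [-0.6, 0.9, -1.1]
grip_width: 0.0204
grasp_force: 20.0
```

Request:
servo_tool(
  plan=[
    {"xyz":[29.3,-11.1,1],"twist":[0,0,0],"jaw":1},
    {"xyz":[29.3,-11.1,1],"twist":[0,0,0],"jaw":1},
    {"xyz":[29.3,-11.1,1],"twist":[0,0,0],"jaw":1},
    {"xyz":[29.3,-11.1,1],"twist":[0,0,0],"jaw":1},
    {"xyz":[29.3,-11.1,1],"twist":[0,0,0],"jaw":1},
    {"xyz":[29.3,-11.1,1],"twist":[0,0,0],"jaw":1},
    {"xyz":[29.3,-11.1,1],"twist":[0,0,0],"jaw":1},
    {"xyz":[29.3,-11.1,1],"twist":[0,0,0],"jaw":1},
    {"xyz":[29.3,-11.1,1],"twist":[0,0,0],"jaw":1},
    {"xyz":[29.3,-11.1,1],"twist":[0,0,0],"jaw":1},
  ],
)

```text
time_s: 24.02
tool_pos: [0.469, 0.3133, 0.3789]
tool_rot: [-180.0, 0.3, 75.0]
force: [0.4, -1.6, -0.6]
grip_width: 0.0202
grasp_force: 20.0
```

```bash
python3 -c "
from h import *
lay()"
```

```text
24.0667 [0.46970847 0.31154077 0.3794271 ] [-179.98650303    0.22751301   74.78557284] 0.02017278926004866
xyz [0.09, -0.02, 16.84] twist [-0.0, 0.2, -0.0]
bar 318 338 150 325.0 pred 328-346 150
```

Request:
servo_tool(
  plan=[
    {"xyz":[0,0,4],"twist":[0,0,0],"jaw":1},
    {"xyz":[0,0,8],"twist":[0,0,0],"jaw":1},
    {"xyz":[0,0,11],"twist":[0,0,0],"jaw":1},
    {"xyz":[0,0,14],"twist":[0,0,0],"jaw":1},
    {"xyz":[0,0,16.7],"twist":[0,0,0],"jaw":1},
    {"xyz":[0,0,16.7],"twist":[0,0,0],"jaw":1},
    {"xyz":[0,0,16.7],"twist":[0,0,0],"jaw":1},
  ],
)

```text
time_s: 24.65
tool_pos: [0.4698, 0.3103, 0.2133]
tool_rot: [-179.9, 0.2, 74.7]
force: [-0.6, -0.4, -0.4]
grip_width: 0.0204
grasp_force: 20.0
```

Request:
servo_tool(
  plan=[
    {"xyz":[0,0,0],"twist":[0,0,0],"jaw":1},
    {"xyz":[0,0,0],"twist":[0,0,0],"jaw":0.6},
    {"xyz":[0,0,0],"twist":[0,0,0],"jaw":0.6},
    {"xyz":[0,0,0],"twist":[0,0,0],"jaw":0.6},
    {"xyz":[0,0,-4],"twist":[0,0,0],"jaw":0.6},
    {"xyz":[0,0,-8],"twist":[0,0,0],"jaw":0.5},
    {"xyz":[0,3,-12],"twist":[0,0,0],"jaw":0.5},
    {"xyz":[0,6,-16],"twist":[0,0,0],"jaw":0.5},
    {"xyz":[0,7,-16],"twist":[0,0,0],"jaw":0.5},
    {"xyz":[0,7,-16],"twist":[0,0,0],"jaw":0.5},
  ],
)

```text
time_s: 25.48
tool_pos: [0.5415, 0.292, 0.3799]
tool_rot: [179.5, -0.4, 74.6]
force: [0.6, -1.0, 0.5]
grip_width: 0.0436
grasp_force: 0.0
```

Request:
servo_tool(
  plan=[
    {"xyz":[-4,0,0],"twist":[0,0,0],"jaw":0.5},
    {"xyz":[-4,0,0],"twist":[0,0,0],"jaw":0.5},
    {"xyz":[-4,0,0],"twist":[0,0,0],"jaw":0.5},
    {"xyz":[-4,0,0],"twist":[0,0,0],"jaw":0.5},
    {"xyz":[-4,0,0],"twist":[0,0,0],"jaw":0.5},
  ],
)

```text
time_s: 25.9
tool_pos: [0.5261, 0.2568, 0.374]
tool_rot: [-180.0, -0.0, 74.9]
force: [0.5, -0.1, 0.8]
grip_width: 0.0435
grasp_force: 0.0
```

Run:
```python
from h import *
import pickle
w=cam('wrist');o=st();print(o['time_s'],o['tool_pos'],o['tool_rot'],o['grip_width'])
pickle.dump(w,open('w6.pkl','wb'))
t=cam('top')
a=cv2.resize(w['img'][60:250,100:400],None,fx=1.8,fy=1.8);b=cv2.resize(t['img'][110:260,190:300],(251,342),interpolation=cv2.INTER_CUBIC)
cv2.imwrite('pics/w6.png',np.hstack([a,b])[:,:,::-1]);print(a.shape)
O=np.array([.513,.3,0]);R=Ro.from_euler('z',-15.2,degrees=True)
print('pred bar ends',proj(w,O+R.apply([.025,.0415,.082])),proj(w,O+R.apply([.025,-.0415,.082])))
```

```text
25.95 [0.52621673 0.25696402 0.3739363 ] [-1.79992041e+02 -2.65849891e-02  7.49441631e+01] 0.04357353460228184
(342, 540, 3)
pred bar ends [255.59983962 102.12325183] [255.272003   197.75508984]
```

View pics/w6.png

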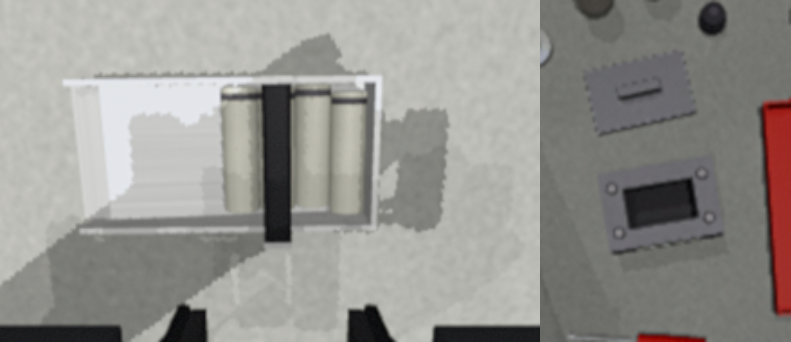

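All four cells lie in the scoop: the crop shows them at 347, 312, 240 and one hidden under the bar at 277. The bar centre is full-image pixel (254,150), in line with the finger centre. Now I'll triangulate the bar and measure the box.

Run:
```python
from h import *
import pickle
w3=pickle.load(open('w3.pkl','rb'));w=pickle.load(open('w6.pkl','rb'))
print(tri((w3,236,80),(w,254.2,150.3)))
s=cam('scene');t=cam('top');print(tri((w3,236,80),(w,254.2,150.3),(s,382,178),(t,142,181)))
A=onz(w,253.9,106.7,.082);B=onz(w,254.4,193.9,.082);d=A-B;print((A+B)/2,np.linalg.norm(d),np.degrees(np.arctan2(d[1],d[0])))
C=onz(w,100+381/1.8,60+77/1.8,.048);D=onz(w,100+377/1.8,60+230/1.8,.048);d=C-D;print('back',(C+D)/2,np.linalg.norm(d),np.degrees(np.arctan2(d[1],d[0])))
m=(A+B)/2; yaw=np.degrees(np.arctan2(*(A-B)[1::-1]))
go([m[0],m[1],.12],yaw);go([m[0],m[1],.070],yaw)
```

```text
(array([0.53709104, 0.2954497 , 0.08449959]), [np.float64(0.0005342562419402018), np.float64(0.0005342562419403163)])
(array([0.53690846, 0.29359185, 0.06712939]), [np.float64(0.003290589121573972), np.float64(0.0010396812468327185), np.float64(0.0030777180598281126), np.float64(0.00579514555704281)])
[0.53605548 0.29371683 0.082     ] 0.0757089928215396 75.26025656499776
back [0.58909466 0.27956579 0.048     ] 0.0822659854442964 76.30106869029692
xyz [3.84, -0.04, 8.99] twist [0.0, 0.0, -0.3]
xyz [3.84, -0.04, 13.99] twist [0.0, 0.0, -0.3]
```

Request:
servo_tool(
  newtons=45,
  plan=[
    {"xyz":[3.8,0,3],"twist":[0,0,0],"jaw":0.5},
    {"xyz":[3.8,0,6],"twist":[0,0,0],"jaw":0.5},
    {"xyz":[3.8,0,9],"twist":[0,0,0],"jaw":0.5},
    {"xyz":[3.8,0,11],"twist":[0,0,0],"jaw":0.5},
    {"xyz":[3.8,0,13],"twist":[0,0,0],"jaw":0.5},
    {"xyz":[3.8,0,14],"twist":[0,0,0],"jaw":0.5},
    {"xyz":[3.8,0,14],"twist":[0,0,0],"jaw":0.5},
    {"xyz":[3.8,0,14],"twist":[0,0,0],"jaw":0.5},
  ],
)

```text
time_s: 26.77
tool_pos: [0.5367, 0.2925, 0.2341]
tool_rot: [180.0, 0.0, 74.8]
force: [-0.3, 0.3, 0.7]
grip_width: 0.0432
grasp_force: 0.0
```

Run:
```python
from h import *
o=st();print(o['time_s'],o['tool_pos'],o['tool_rot'],o['grip_width'],o['force'])
go([.5361,.2937,.070],75.2)
```

```text
26.7667 [0.53671447 0.29253756 0.23411887] [1.79995509e+02 1.99920243e-02 7.48452795e+01] 0.04321371221245807 [-0.34247439  0.34614935  0.6898403 ]
xyz [0.1, -0.09, 0.01] twist [0.0, 0.0, -0.4]
```

Request:
servo_tool(
  newtons=45,
  plan=[
    {"xyz":[0.1,0,0],"twist":[0,0,0],"jaw":0.7},
    {"xyz":[0.1,0,0],"twist":[0,0,0],"jaw":1},
    {"xyz":[0.1,0,0],"twist":[0,0,0],"jaw":1},
    {"xyz":[0.1,0,0],"twist":[0,0,0],"jaw":1},
    {"xyz":[0.1,0,0],"twist":[0,0,0],"jaw":1},
    {"xyz":[0.1,0,-0.5],"twist":[0,0,0],"jaw":1},
    {"xyz":[0.1,0,-1],"twist":[0,0,0],"jaw":1},
    {"xyz":[0.1,0,-1.5],"twist":[0,0,0],"jaw":1},
    {"xyz":[0.1,0,-2],"twist":[0,0,0],"jaw":1},
    {"xyz":[0.1,0,-2],"twist":[0,0,0],"jaw":1},
  ],
)

```text
time_s: 27.6
tool_pos: [0.5371, 0.2934, 0.255]
tool_rot: [179.9, -0.1, 74.8]
force: [0.3, 0.6, -5.6]
grip_width: 0.0137
grasp_force: 45.0
```

Run:
```python
from h import *
o=st();print(o['time_s'],o['tool_pos'],o['tool_rot'],o['grip_width'],o['force'],o['grasp_force'],o['wrist_torque'])
t=cam('top');s=cam('scene')
S=np.array([(221.6,192.5),(261.0,185.9),(264.6,205.2),(224.6,212.2)])
P=np.array([onz(t,*q,.129) for q in S]);print(P.round(4),P.mean(0))
d=(P[0]+P[3]-P[1]-P[2]);print('yaw',np.degrees(np.arctan2(d[1],d[0]))-90,np.linalg.norm(d)/2); d=P[0]+P[1]-P[2]-P[3];print(np.degrees(np.arctan2(d[1],d[0])),np.linalg.norm(d)/2)
im=t['img'].max(2)[185:215,222:265]; ys,xs=np.nonzero(im<50); r=cv2.minAreaRect(np.c_[xs+222,ys+185].astype(np.float32));print(r,onz(t,*r[0],.12))
r=onz(t,xs.mean()+222,ys.mean()+185,.12);print(r)
```

```text
27.6 [0.53714269 0.29335789 0.25500407] [ 1.79944981e+02 -6.39496590e-02  7.48305927e+01] 0.013667276486751711 [ 0.30385192  0.59607449 -5.58801889] 44.96211678721011 [-0.07586924 -0.05920361  0.00655225]
[[ 0.4936  0.027   0.129 ]
 [ 0.5138 -0.0926  0.129 ]
 [ 0.455  -0.1033  0.129 ]
 [ 0.4338  0.0176  0.129 ]] [ 0.47403741 -0.03782381  0.129     ]
yaw 9.768098338414092 0.12201486023478347
9.668094192219845 0.060119231823228
((242.4698028564453, 198.5056610107422), (16.7702579498291, 30.100461959838867), 79.3803482055664) [ 0.47604946 -0.03619118  0.12      ]
[ 0.47597231 -0.03597082  0.12      ]
```

Lifted with 5.6 N, which fits the scoop plus 4 cells. The box studs give 122 x 60 mm as specified, so the box is at (0.475,-0.037) with yaw 9.7°. I'll plan the smooth carry.

```bash
cat >> h.py <<'E'
BOX=np.array([.475,-.037,.12]);BY=9.7
def lippose(lx,lz,th,ly=0.):
    RB=Ro.from_euler('z',BY,degrees=True); R=RB*Ro.from_euler('y',-th,degrees=True)
    h=BOX+RB.apply([lx,ly,lz])+R.apply([.122,0,.066])
    Rt=Ro.from_euler('xyz',[180,0,90+BY],degrees=True)*Ro.from_rotvec([np.radians(-th),0,0])
    return h-Rt.apply([0,0,.164]),Rt
def rel(base,tgt):
    (p0,R0),(p,R)=base,tgt
    return np.round(R0.inv().apply(p-p0)*100,2).tolist(),np.round(np.degrees((R0.inv()*R).as_rotvec()),1).tolist()
E
python3 - <<'E'
from h import *
a=pose();print(a[0])
up=(np.array([.537,.2934,.394]),Ro.from_euler('xyz',[180,0,74.8],degrees=True))
print(rel(a,up))
pre=lippose(.012,.05,0);mid=((up[0]+pre[0])/2,Ro.from_euler('xyz',[180,0,87],degrees=True))
print(pre[0]);print('up-mid',rel(up,mid));print('mid-pre',rel(mid,pre)); print('pre-low',rel(pre,lippose(.012,-.006,0)))
E
```

```text
[0.53683964 0.29330624 0.25412886]
([0.02, 0.02, -13.99], [0.0, -0.0, 0.0])
[ 0.60708426 -0.01442242  0.4       ]
up-mid ([-13.93, 7.42, -0.3], [0.0, 0.0, -12.2])
mid-pre ([-15.19, 4.3, -0.3], [0.0, 0.0, -12.7])
pre-low ([0.0, -0.0, 5.6], [0.0, 0.0, 0.0])
```

Request:
servo_tool(
  plan=[
    {"xyz":[0,0,-0.5],"twist":[0,0,0],"jaw":1},
    {"xyz":[0,0,-1.5],"twist":[0,0,0],"jaw":1},
    {"xyz":[0,0,-3],"twist":[0,0,0],"jaw":1},
    {"xyz":[0,0,-5],"twist":[0,0,0],"jaw":1},
    {"xyz":[0,0,-7],"twist":[0,0,0],"jaw":1},
    {"xyz":[0,0,-9.5],"twist":[0,0,0],"jaw":1},
    {"xyz":[0,0,-11.5],"twist":[0,0,0],"jaw":1},
    {"xyz":[0,0,-13],"twist":[0,0,0],"jaw":1},
    {"xyz":[0,0,-13.8],"twist":[0,0,0],"jaw":1},
    {"xyz":[0,0,-14],"twist":[0,0,0],"jaw":1},
  ],
)

```text
time_s: 28.53
tool_pos: [0.5373, 0.2931, 0.3963]
tool_rot: [179.9, -0.2, 74.8]
force: [0.6, 0.4, -6.0]
grip_width: 0.0133
grasp_force: 45.0
```

Request:
servo_tool(
  plan=[
    {"xyz":[-0.5,0.2,0],"twist":[0,0,-0.4],"jaw":1},
    {"xyz":[-1.4,0.7,0],"twist":[0,0,-1.2],"jaw":1},
    {"xyz":[-2.7,1.4,0],"twist":[0,0,-2.4],"jaw":1},
    {"xyz":[-4.2,2.2,-0.1],"twist":[0,0,-3.7],"jaw":1},
    {"xyz":[-5.8,3.1,-0.1],"twist":[0,0,-5.1],"jaw":1},
    {"xyz":[-7.4,3.9,-0.2],"twist":[0,0,-6.5],"jaw":1},
    {"xyz":[-9,4.8,-0.2],"twist":[0,0,-7.9],"jaw":1},
    {"xyz":[-10.6,5.6,-0.2],"twist":[0,0,-9.3],"jaw":1},
    {"xyz":[-12.3,6.5,-0.3],"twist":[0,0,-10.8],"jaw":1},
    {"xyz":[-13.9,7.4,-0.3],"twist":[0,0,-12.2],"jaw":1},
  ],
)

```text
time_s: 29.37
tool_pos: [0.5715, 0.1382, 0.3955]
tool_rot: [-179.9, 0.1, 87.1]
force: [-0.3, 0.0, -5.8]
grip_width: 0.0135
grasp_force: 45.0
```

Request:
servo_tool(
  plan=[
    {"xyz":[-1.7,0.5,0],"twist":[0,0,-1.4],"jaw":1},
    {"xyz":[-3.4,1,0],"twist":[0,0,-2.8],"jaw":1},
    {"xyz":[-5.1,1.4,-0.1],"twist":[0,0,-4.3],"jaw":1},
    {"xyz":[-6.8,1.9,-0.1],"twist":[0,0,-5.7],"jaw":1},
    {"xyz":[-8.5,2.4,-0.2],"twist":[0,0,-7.1],"jaw":1},
    {"xyz":[-10.2,2.9,-0.2],"twist":[0,0,-8.5],"jaw":1},
    {"xyz":[-11.9,3.4,-0.2],"twist":[0,0,-9.9],"jaw":1},
    {"xyz":[-13.4,3.8,-0.3],"twist":[0,0,-11.2],"jaw":1},
    {"xyz":[-14.6,4.1,-0.3],"twist":[0,0,-12.2],"jaw":1},
    {"xyz":[-15.2,4.3,-0.3],"twist":[0,0,-12.7],"jaw":1},
  ],
)

```text
time_s: 30.2
tool_pos: [0.6064, -0.0172, 0.3986]
tool_rot: [-179.8, 0.1, 99.6]
force: [-0.0, -1.0, -5.3]
grip_width: 0.0135
grasp_force: 45.0
```

Request:
servo_tool(
  plan=[
    {"xyz":[0,0,0],"twist":[0,0,0],"jaw":1},
    {"xyz":[0,0,0],"twist":[0,0,0],"jaw":1},
    {"xyz":[0,0,0],"twist":[0,0,0],"jaw":1},
  ],
)

```text
time_s: 30.45
tool_pos: [0.6068, -0.0128, 0.3993]
tool_rot: [-179.9, -0.1, 99.8]
force: [0.7, 0.3, -5.6]
grip_width: 0.0135
grasp_force: 45.0
```

Run:
```python
from h import *
w=cam('wrist');s=cam('scene')
o=st();print(o['time_s'],o['tool_pos'],o['tool_rot'],o['grip_width'],o['force'])
a=pose();print('to pre',rel(a,lippose(.012,.05,0)),'low',rel(a,lippose(.012,-.006,0)))
a=cv2.resize(s['img'][115:290,200:360],(366,400),interpolation=cv2.INTER_CUBIC)
cv2.imwrite('pics/w7.png',np.hstack([cv2.resize(w['img'][60:384,40:390],(432,400)),a])[:,:,::-1])
RB=Ro.from_euler('z',BY,degrees=True)
for x,y in[(.03,.061),(-.03,.061),(.03,-.061),(-.03,-.061)]:
    X=BOX+RB.apply([x,y,.009]);q=proj(w,X);q2=proj(s,X);print('stud',(q-[40,60])*[432/350,400/324],(q2-[200,115])*[366/160,400/175]+[432,0])
```

```text
30.55 [ 0.60689866 -0.01275989  0.39963796] [-1.79975355e+02 -4.39494674e-02  9.98462950e+01] 0.013309777958314737 [ 0.25316395  0.86239572 -5.83513217]
to pre ([-0.17, -0.01, -0.04], [-0.0, -0.0, 0.1]) low ([-0.17, -0.01, 5.56], [-0.0, -0.0, 0.1])
stud [101.200266    85.18062744] [619.17809368 134.04201879]
stud [ 6.93652114 85.03794227] [592.17276749 102.2761673 ]
stud [120.66642701 257.22626055] [518.76906148 172.56655501]
stud [ 37.83099891 257.06443688] [494.14479439 138.40892006]
```

View pics/w7.png

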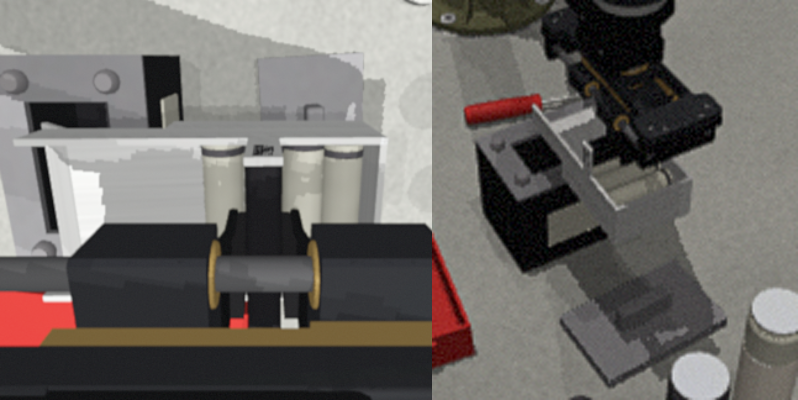

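The wrist half shows the studs at (105,80), (14,82) and (45,247), a few mm off the prediction. The four cells are in the scoop, level over the box, and the cover is at about (645,310) in the scene half. I'll refine the box from these.

Run:
```python
from h import *
w=cam('wrist');s=cam('scene')
W=[(125.1,124.8),(51.3,126.4),(76.5,260.0)]
P=[onz(w,*q,.129) for q in W];print(np.round(P,4)); 
d=P[0]-P[1];print('len',np.linalg.norm(d),np.degrees(np.arctan2(d[1],d[0])));d=P[1]-P[2];print('len',np.linalg.norm(d),np.degrees(np.arctan2(d[1],d[0]))-90,'centre',(P[0]+P[2])/2)
S=[((522-432)*160/366+200,180*175/400+115),((498-432)*160/366+200,145*175/400+115)]
print('scene studs',[onz(s,*q,.129).round(4) for q in S])
```

```text
[[ 0.4966  0.0318  0.129 ]
 [ 0.4397  0.0207  0.129 ]
 [ 0.4609 -0.0933  0.129 ]]
len 0.058051383316303266 11.028411265521239
len 0.11590339833141873 10.562961418151176 centre [ 0.47877857 -0.03076211  0.129     ]
scene studs [array([ 0.5265, -0.0921,  0.129 ]), array([ 0.4671, -0.1011,  0.129 ])]
```

```bash
sed -i 's/^BOX=.*/BOX=np.array([.478,-.034,.12]);BY=10.0/' h.py
python3 - <<'E'
from h import *
a=pose();print('low',rel(a,lippose(.012,.03,0)),rel(a,lippose(.012,-.006,0)))
E
```

```text
low ([0.19, 0.34, 1.99], [-0.0, -0.0, -0.2]) ([0.18, 0.34, 5.59], [-0.0, -0.0, -0.2])
```

Request:
servo_tool(
  plan=[
    {"xyz":[0.1,0.2,0.5],"twist":[0,0,0],"jaw":1},
    {"xyz":[0.2,0.3,1.2],"twist":[0,0,0],"jaw":1},
    {"xyz":[0.2,0.3,2],"twist":[0,0,0],"jaw":1},
    {"xyz":[0.2,0.3,2.8],"twist":[0,0,0],"jaw":1},
    {"xyz":[0.2,0.3,3.6],"twist":[0,0,0],"jaw":1},
    {"xyz":[0.2,0.3,4.4],"twist":[0,0,0],"jaw":1},
    {"xyz":[0.2,0.3,5.1],"twist":[0,0,0],"jaw":1},
    {"xyz":[0.2,0.3,5.5],"twist":[0,0,0],"jaw":1},
    {"xyz":[0.2,0.3,5.6],"twist":[0,0,0],"jaw":1},
    {"xyz":[0.2,0.3,5.6],"twist":[0,0,0],"jaw":1},
  ],
)

```text
time_s: 31.48
tool_pos: [0.6096, -0.0118, 0.3436]
tool_rot: [-180.0, 0.0, 99.7]
force: [0.3, -0.1, -5.7]
grip_width: 0.0136
grasp_force: 45.0
```

Request:
servo_tool(
  plan=[
    {"xyz":[0,0,0],"twist":[0,0,0],"jaw":1},
    {"xyz":[0,0,0],"twist":[0,0,0],"jaw":1},
    {"xyz":[0,0,0],"twist":[0,0,0],"jaw":1},
    {"xyz":[0,0,0],"twist":[0,0,0],"jaw":1},
  ],
)

```text
time_s: 31.82
tool_pos: [0.6097, -0.0118, 0.3444]
tool_rot: [180.0, -0.0, 99.7]
force: [-0.1, -0.3, -6.1]
grip_width: 0.0136
grasp_force: 45.0
```

Run:
```python
from h import *
w=cam('wrist');s=cam('scene');o=st();print(o['time_s'],o['tool_pos'],o['tool_rot'],o['force'])
a=pose();L=lippose(.012,-.006,0)
print('err',rel(a,L))
for th in (4,8,12,16,20,24,28,32,36): print(th,rel(L,lippose(.012,-.006,th)))
a=cv2.resize(s['img'][115:290,200:360],(366,400),interpolation=cv2.INTER_CUBIC)
cv2.imwrite('pics/w8.png',np.hstack([cv2.resize(w['img'][60:384,40:390],(432,400)),a])[:,:,::-1])
```

```text
31.9167 [ 0.60964361 -0.01174636  0.34422702] [ 1.79971778e+02 -6.25538000e-03  9.97397484e+01] [ 0.04482562  0.04408635 -6.74493585]
err ([0.09, 0.05, 0.02], [0.0, -0.0, -0.3])
4 ([0.0, -1.63, -0.8], [-4.0, 0.0, 0.0])
8 ([-0.0, -3.32, -1.47], [-8.0, 0.0, 0.0])
12 ([0.0, -5.05, -2.03], [-12.0, -0.0, -0.0])
16 ([-0.0, -6.81, -2.47], [-16.0, 0.0, 0.0])
20 ([-0.0, -8.6, -2.79], [-20.0, 0.0, 0.0])
24 ([0.0, -10.41, -2.97], [-24.0, 0.0, 0.0])
28 ([-0.0, -12.23, -3.04], [-28.0, 0.0, -0.0])
32 ([-0.0, -14.04, -2.97], [-32.0, 0.0, -0.0])
36 ([-0.0, -15.85, -2.78], [-36.0, 0.0, -0.0])
```

View pics/w8.png

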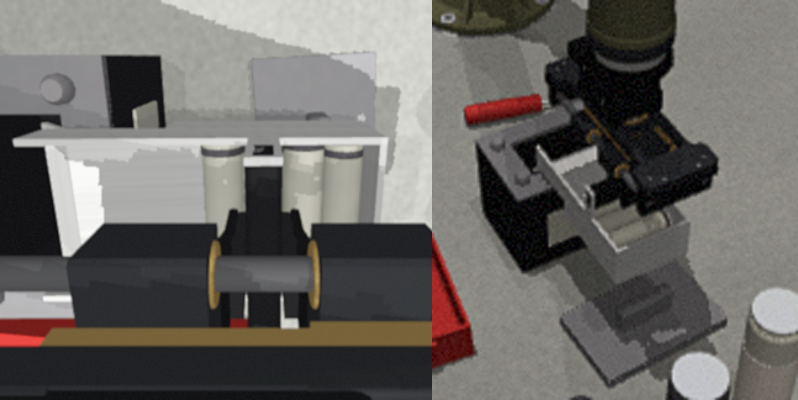

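Run:
```python
from h import *
w=cam('wrist')
g=w['img'].max(2)
RB=Ro.from_euler('z',BY,degrees=True)
for u in (45,55,65,75):
    col=g[100:170,u].astype(int); v=100+np.argmin(np.diff(col)); X=onz(w,u,v+.5,.12); print(u,v,RB.inv().apply(X-BOX).round(4))
# stud in view crop (57,90)
print('stud', RB.inv().apply(onz(w,57/1.234+40,90/1.2346+60,.129)-BOX).round(4),'plate edge', RB.inv().apply(onz(w,105/1.234+40,90/1.2346+60,.12)-BOX).round(4))
p,R=pose();L=p+R.apply([0,-.122,.164+.066]);print('lip in box',RB.inv().apply(L-BOX).round(4))
```

```text
45 152 [-0.0028  0.0472  0.    ]
55 152 [0.0037 0.0472 0.    ]
65 152 [0.0103 0.0472 0.    ]
75 152 [0.0168 0.0471 0.    ]
stud [0.0308 0.0604 0.009 ] plate edge [0.051  0.0596 0.    ]
lip in box [ 0.0116 -0.0004 -0.0059]
```

The lip is in the box frame at (11.6, -0.4, -5.9) mm, and the box estimate is confirmed to about 1 mm. Tipping gently about the lip.

Request:
servo_tool(
  plan=[
    {"xyz":[0,-0.8,-0.4],"twist":[-2,0,0],"jaw":1},
    {"xyz":[0,-1.6,-0.8],"twist":[-4,0,0],"jaw":1},
    {"xyz":[0,-2.5,-1.15],"twist":[-6,0,0],"jaw":1},
    {"xyz":[0,-3.3,-1.5],"twist":[-8,0,0],"jaw":1},
    {"xyz":[0,-4.2,-1.75],"twist":[-10,0,0],"jaw":1},
    {"xyz":[0,-4.6,-1.9],"twist":[-11,0,0],"jaw":1},
    {"xyz":[0,-5.05,-2.0],"twist":[-12,0,0],"jaw":1},
    {"xyz":[0,-5.5,-2.15],"twist":[-13,0,0],"jaw":1},
    {"xyz":[0,-5.9,-2.25],"twist":[-14,0,0],"jaw":1},
    {"xyz":[0,-5.9,-2.25],"twist":[-14,0,0],"jaw":1},
  ],
)

```text
time_s: 32.8
tool_pos: [0.5508, -0.0222, 0.3666]
tool_rot: [165.9, -0.0, 99.7]
force: [0.2, -0.1, -6.7]
grip_width: 0.0135
grasp_force: 45.0
```

Request:
servo_tool(
  plan=[
    {"xyz":[0,0,0],"twist":[0,0,0],"jaw":1},
    {"xyz":[0,0,0],"twist":[0,0,0],"jaw":1},
    {"xyz":[0,0,0],"twist":[0,0,0],"jaw":1},
    {"xyz":[0,0,0],"twist":[0,0,0],"jaw":1},
    {"xyz":[0,0,0],"twist":[0,0,0],"jaw":1},
    {"xyz":[0,0,0],"twist":[0,0,0],"jaw":1},
    {"xyz":[0,0,0],"twist":[0,0,0],"jaw":1},
    {"xyz":[0,0,0],"twist":[0,0,0],"jaw":1},
    {"xyz":[0,0,0],"twist":[0,0,0],"jaw":1},
    {"xyz":[0,0,0],"twist":[0,0,0],"jaw":1},
  ],
)

```text
time_s: 33.63
tool_pos: [0.5515, -0.0217, 0.3666]
tool_rot: [166.0, -0.0, 99.7]
force: [0.2, -0.2, -3.0]
grip_width: 0.0136
grasp_force: 45.0
```

Run:
```python
from h import *
o=st();print(o['time_s'],o['tool_pos'],o['tool_rot'],o['force'],o['grip_width'])
p,R=pose();RB=Ro.from_euler('z',BY,degrees=True);L=p+R.apply([0,-.122,.164+.066]);print('lip in box',RB.inv().apply(L-BOX).round(4))
a=lippose(.012,-.006,14)
for th in (18,22,26,30,34): print(th,rel(a,lippose(.012,-.006,th)))
```

```text
33.6333 [ 0.55150168 -0.0217211   0.36662923] [ 1.65980494e+02 -5.65607797e-03  9.97358177e+01] [ 0.23548905 -0.21004115 -3.00562505] 0.013600012517095944
lip in box [ 0.0119 -0.0004 -0.0061]
18 ([-0.0, -1.63, -0.8], [-4.0, 0.0, 0.0])
22 ([-0.0, -3.32, -1.47], [-8.0, 0.0, -0.0])
26 ([-0.0, -5.05, -2.03], [-12.0, 0.0, 0.0])
30 ([-0.0, -6.81, -2.47], [-16.0, 0.0, 0.0])
34 ([-0.0, -8.6, -2.79], [-20.0, 0.0, 0.0])
```

The force fell from 6.7 to 3.0 N, which is the scoop alone, so all the cells rolled out. I'll level the scoop, lift it away and look.

Request:
servo_tool(
  plan=[
    {"xyz":[0,0.8,0.1],"twist":[2,0,0],"jaw":1},
    {"xyz":[0,1.65,0.2],"twist":[4,0,0],"jaw":1},
    {"xyz":[0,3.4,0.3],"twist":[8,0,0],"jaw":1},
    {"xyz":[0,5.2,0.6],"twist":[12,0,0],"jaw":1},
    {"xyz":[0,6.2,0.7],"twist":[14,0,0],"jaw":1},
    {"xyz":[0,6.2,0.7],"twist":[14,0,0],"jaw":1},
    {"xyz":[0,6.2,0.7],"twist":[14,0,0],"jaw":1},
  ],
)

```text
time_s: 34.22
tool_pos: [0.6129, -0.0111, 0.3741]
tool_rot: [180.0, 0.1, 99.8]
force: [-0.2, 0.8, -3.4]
grip_width: 0.0138
grasp_force: 45.0
```

Request:
servo_tool(
  plan=[
    {"xyz":[0,0,-1],"twist":[0,0,0],"jaw":1},
    {"xyz":[0,0,-3],"twist":[0,0,0],"jaw":1},
    {"xyz":[0,0,-6],"twist":[0,0,0],"jaw":1},
    {"xyz":[0,0,-6],"twist":[0,0,0],"jaw":1},
    {"xyz":[0,0,-6],"twist":[0,0,0],"jaw":1},
    {"xyz":[0,0,-6],"twist":[0,0,0],"jaw":1},
  ],
)

```text
time_s: 34.72
tool_pos: [0.6116, -0.0117, 0.4349]
tool_rot: [179.9, -0.1, 99.7]
force: [-0.1, 0.6, -3.4]
grip_width: 0.0135
grasp_force: 45.0
```

Run:
```python
from h import *
o=st();print(o['time_s'],o['tool_pos'],o['tool_rot'],o['force'],o['grip_width'])
a=pose();dn=(np.array([.5367,.2934,.242]),Ro.from_euler('xyz',[180,0,74.8],degrees=True));up=(np.array([.5367,.2934,.39]),dn[1])
mid=((a[0]+up[0])/2,Ro.from_euler('xyz',[180,0,87],degrees=True))
print(rel(a,mid),rel(mid,up),rel(up,dn))
```

```text
34.7167 [ 0.61161703 -0.01168208  0.43490253] [ 1.79948016e+02 -7.15851390e-02  9.97133977e+01] [-0.06205635  0.62636694 -3.4434033 ] 0.013506679718646462
([15.66, -1.12, 2.26], [0.0, -0.1, 12.7]) ([15.04, -4.54, 2.25], [0.0, -0.0, 12.2]) ([0.0, -0.0, 14.8], [0.0, 0.0, 0.0])
```

Request:
servo_tool(
  plan=[
    {"xyz":[4,-0.3,0],"twist":[0,0,3],"jaw":1},
    {"xyz":[8,-0.6,1],"twist":[0,0,6.5],"jaw":1},
    {"xyz":[12,-0.9,2],"twist":[0,0,10],"jaw":1},
    {"xyz":[15.7,-1.1,2.3],"twist":[0,0,12.7],"jaw":1},
    {"xyz":[15.7,-1.1,2.3],"twist":[0,0,12.7],"jaw":1},
  ],
)

```text
time_s: 35.13
tool_pos: [0.5715, 0.1525, 0.4084]
tool_rot: [-179.6, -0.3, 87.7]
force: [-0.6, 1.2, -3.1]
grip_width: 0.0138
grasp_force: 45.0
```

Request:
servo_tool(
  plan=[
    {"xyz":[4,-1.2,0.5],"twist":[0,0,3],"jaw":1},
    {"xyz":[8,-2.4,1],"twist":[0,0,6],"jaw":1},
    {"xyz":[12,-3.6,2],"twist":[0,0,9],"jaw":1},
    {"xyz":[15,-4.5,2.3],"twist":[0,0,12.2],"jaw":1},
    {"xyz":[15,-4.5,2.3],"twist":[0,0,12.2],"jaw":1},
    {"xyz":[15,-4.5,2.3],"twist":[0,0,12.2],"jaw":1},
    {"xyz":[15,-4.5,2.3],"twist":[0,0,12.2],"jaw":1},
  ],
)

```text
time_s: 35.72
tool_pos: [0.5377, 0.2929, 0.3877]
tool_rot: [-180.0, 0.1, 74.9]
force: [0.4, -1.0, -3.1]
grip_width: 0.0136
grasp_force: 45.0
```

Request:
servo_tool(
  plan=[
    {"xyz":[0,0,3],"twist":[0,0,0],"jaw":1},
    {"xyz":[0,0,6],"twist":[0,0,0],"jaw":1},
    {"xyz":[0,0,9],"twist":[0,0,0],"jaw":1},
    {"xyz":[0,0,12],"twist":[0,0,0],"jaw":1},
    {"xyz":[0,0,13.8],"twist":[0,0,0],"jaw":1},
    {"xyz":[0,0,14.5],"twist":[0,0,0],"jaw":1},
    {"xyz":[0,0,14.5],"twist":[0,0,0],"jaw":1},
    {"xyz":[0,0,14.5],"twist":[0,0,0],"jaw":1},
  ],
)

```text
time_s: 36.38
tool_pos: [0.5387, 0.2926, 0.2447]
tool_rot: [179.9, -0.0, 74.7]
force: [0.9, 0.5, -2.4]
grip_width: 0.0135
grasp_force: 45.0
```

Run:
```python
from h import *
o=st();print(o['time_s'],o['tool_pos'],o['tool_rot'],o['force'],o['grip_width'])
t=cam('top');s=cam('scene')
a=cv2.resize(t['img'][125:225,190:290],(400,400),interpolation=cv2.INTER_CUBIC);b=cv2.resize(s['img'][140:290,200:350],(400,400),interpolation=cv2.INTER_CUBIC)
cv2.imwrite('pics/v13.png',np.hstack([a,b])[:,:,::-1])
```

```text
36.3833 [0.53873648 0.29260806 0.24465285] [ 1.79933845e+02 -3.17895251e-02  7.47319675e+01] [ 0.89007089  0.52096067 -2.36124684] 0.013502282489904725
```

View pics/v13.png

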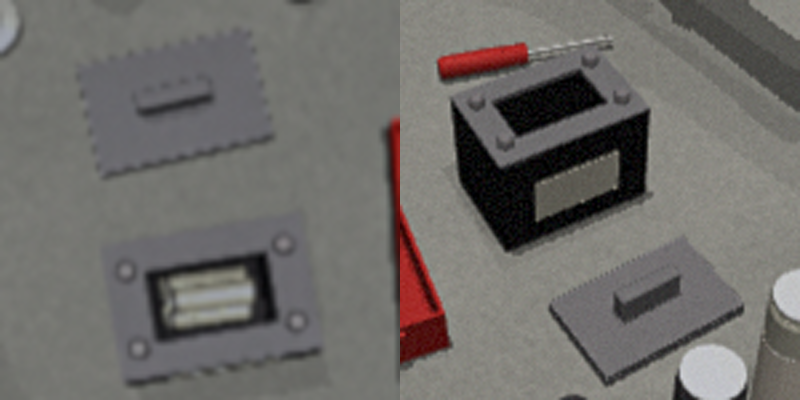

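The cells lie together inside the box, seen through the mouth at (210,300) of the top half, and nothing is on the bench. The cover bar is at (175,92). I'll set the scoop down.

Request:
servo_tool(
  plan=[
    {"xyz":[0,0,0.4],"twist":[0,0,0],"jaw":1},
    {"xyz":[0,0,0.8],"twist":[0,0,0],"jaw":1},
    {"xyz":[0,0,1.1],"twist":[0,0,0],"jaw":1},
    {"xyz":[0,0,1.1],"twist":[0,0,0],"jaw":1},
    {"xyz":[0,0,1.1],"twist":[0,0,0],"jaw":1},
  ],
)

```text
time_s: 36.9
tool_pos: [0.5386, 0.2939, 0.2362]
tool_rot: [180.0, -0.1, 74.9]
force: [-5.6, -2.7, 15.9]
grip_width: 0.0136
grasp_force: 45.0
```

Request:
servo_tool(
  plan=[
    {"xyz":[0,0,0],"twist":[0,0,0],"jaw":0.5},
    {"xyz":[0,0,0],"twist":[0,0,0],"jaw":0.5},
    {"xyz":[0,0,0],"twist":[0,0,0],"jaw":0.5},
    {"xyz":[0,0,0],"twist":[0,0,0],"jaw":0.5},
    {"xyz":[0,0,-3],"twist":[0,0,0],"jaw":0.5},
    {"xyz":[0,0,-7],"twist":[0,0,0],"jaw":0.5},
    {"xyz":[0,0,-11],"twist":[0,0,0],"jaw":0.5},
    {"xyz":[0,0,-14],"twist":[0,0,0],"jaw":0.5},
    {"xyz":[0,0,-14],"twist":[0,0,0],"jaw":0.5},
    {"xyz":[0,0,-14],"twist":[0,0,0],"jaw":0.5},
  ],
)

```text
time_s: 37.73
tool_pos: [0.5385, 0.2939, 0.3748]
tool_rot: [179.9, -0.2, 74.8]
force: [0.5, -0.5, -0.5]
grip_width: 0.0431
grasp_force: 0.0
```

Run:
```python
from h import *
o=st();print(o['time_s'],o['tool_pos'],o['tool_rot'],o['force'],o['grip_width'])
t=cam('top')
# cover: bar centre in crop (175,92)/4+(190,125); cover corners crop (80,68),(250,32),(273,135),(105,177)
A=[onz(t,190+x/4,125+y/4,.015) for x,y in[(80,68),(250,32),(273,135),(105,177)]]
print('cover centre',np.mean(A,0).round(4),'bar',onz(t,190+175/4,125+92/4,.045).round(4)); d=A[0]-A[1]+A[3]-A[2];print('yaw',np.degrees(np.arctan2(d[1],d[0]))-90,np.linalg.norm(d)/2);d=A[0]-A[3]+A[1]-A[2];print(np.degrees(np.arctan2(d[1],d[0])),np.linalg.norm(d)/2)
b=go([.58,.12,.24],90);go([.635,-.07,.20],98,base=b)
```

```text
37.7333 [0.53845959 0.29386167 0.37483204] [179.85002723  -0.20706931  74.84208283] [ 0.51216824 -0.52524041 -0.48813586] 0.04312776957994893
cover centre [ 0.6467 -0.0065  0.015 ] bar [ 0.6493 -0.0059  0.045 ]
yaw 13.189341170411154 0.14646491709323892
12.784527783662654 0.09317705030895809
xyz [-15.67, 8.62, -3.13] twist [0.0, -0.0, -15.2]
xyz [-19.0, 5.5, 4.0] twist [-0.0, 0.0, -8.0]
```

Run:
```python
from h import *
b=go([.54,.1,.22],100);b=go([.487,-.083,.22],100,base=b);b=go([.657,-.058,.16],100,base=b)
```

```text
xyz [-18.65, 5.28, -1.13] twist [0.0, -0.0, -25.2]
xyz [-17.1, -8.4, -0.0] twist [0.0, 0.0, 0.0]
xyz [-0.49, 17.18, 6.0] twist [0.0, 0.0, 0.0]
```

Request:
servo_tool(
  plan=[
    {"xyz":[-18.7,5.3,-1.1],"twist":[0,0,-25.2],"jaw":0.5},
    {"xyz":[-18.7,5.3,-1.1],"twist":[0,0,-25.2],"jaw":0.5},
    {"xyz":[-18.7,5.3,-1.1],"twist":[0,0,-25.2],"jaw":0.5},
    {"xyz":[-18.7,5.3,-1.1],"twist":[0,0,-25.2],"jaw":0.5},
    {"xyz":[-18.7,5.3,-1.1],"twist":[0,0,-25.2],"jaw":0.5},
    {"xyz":[-18.7,5.3,-1.1],"twist":[0,0,-25.2],"jaw":0.5},
  ],
)

```text
time_s: 38.28
tool_pos: [0.5399, 0.0911, 0.3826]
tool_rot: [-179.9, 0.2, 99.4]
force: [0.4, -0.5, 0.1]
grip_width: 0.0435
grasp_force: 0.0
```

Request:
servo_tool(
  plan=[
    {"xyz":[-17.1,-8.4,0],"twist":[0,0,0],"jaw":0.5},
    {"xyz":[-17.1,-8.4,0],"twist":[0,0,0],"jaw":0.5},
    {"xyz":[-17.1,-8.4,0],"twist":[0,0,0],"jaw":0.5},
    {"xyz":[-17.1,-8.4,0],"twist":[0,0,0],"jaw":0.5},
    {"xyz":[-17.1,-8.4,0],"twist":[0,0,0],"jaw":0.5},
    {"xyz":[-17.1,-8.4,0],"twist":[0,0,0],"jaw":0.5},
    {"xyz":[-17.1,-8.4,0],"twist":[0,0,0],"jaw":0.5},
    {"xyz":[-17.1,-8.4,0],"twist":[0,0,0],"jaw":0.5},
    {"xyz":[-17.1,-8.4,0],"twist":[0,0,0],"jaw":0.5},
  ],
)

```text
time_s: 39.03
tool_pos: [0.4874, -0.0817, 0.3829]
tool_rot: [-179.9, 0.0, 100.2]
force: [0.4, 0.3, -0.5]
grip_width: 0.0438
grasp_force: 0.0
```

```bash
cat > fit.py <<'E'
from h import *
from scipy.optimize import minimize
def rect(a,b,n=40):
    s=np.linspace(-.9,.9,n); P=[];N=[]
    for sg in(1,-1):
        P+=[(sg*a,k*b) for k in s]+[(k*a,sg*b) for k in s]; N+=[(sg,0)]*n+[(0,sg)]*n
    return np.array(P),np.array(N)
def fitrect(c,a,b,z,x0,sign=1,vmax=225,d=.003):
    "maximise sign*(outside-inside) brightness across the rectangle's edge"
    g=cv2.GaussianBlur(c['img'].mean(2).astype(np.float32),(0,0),1.2); P,N=rect(a,b)
    def pr(Q,q):
        R=Ro.from_euler('z',q[2],degrees=True); X=R.apply(np.c_[Q,np.zeros(len(Q))])+[q[0],q[1],z]
        Y=X@np.array(c['R']).T+np.array(c['t']);Y=Y@np.array(c['camera_matrix']).T;return (Y[:,:2]/Y[:,2:]).astype(np.float32)
    def f(v):
        q=[v[0]/1000,v[1]/1000,v[2]];o=pr(P+N*d,q);i=pr(P-N*d,q);m=(np.maximum(o[:,1],i[:,1])<vmax)&(np.minimum(o,i).min(1)>1)
        s=lambda p:cv2.remap(g,p[:,:1],p[:,1:],cv2.INTER_LINEAR)[:,0]
        return -np.clip(sign*(s(o)-s(i)),-20,60)[m].mean()
    best=min((minimize(f,[x0[0]*1000+dx,x0[1]*1000+dy,x0[2]],method='Nelder-Mead',options=dict(initial_simplex=np.array([x0[0]*1000+dx,x0[1]*1000+dy,x0[2]])+np.array([[0,0,0],[3,0,0],[0,3,0],[0,0,3]]))) for dx in(-4,0,4) for dy in(-4,0,4)),key=lambda r:r.fun)
    return best.x,best.fun,pr(rect(a,b)[0],[best.x[0]/1000,best.x[1]/1000,best.x[2]])
def draw(c,pts,f):
    im=c['img'].copy()
    for p in pts: 
        for u,v in p: 
            if 0<=v<384 and 0<=u<512: im[int(round(float(v))),int(round(float(u)))]=(255,0,0)
    cv2.imwrite('pics/'+f,im[:,:,::-1])
E
python3 - <<'E'
from fit import *
import pickle
w=cam('wrist');pickle.dump(w,open('wbox.pkl','wb'));o=st();print(o['time_s'],o['tool_pos'],o['tool_rot'])
A=fitrect(w,.028,.048,.12,(.478,-.034,10));print('mouth',A[0],A[1])
B=fitrect(w,.053,.078,.12,(.478,-.034,10),1);print('outer+',B[0],B[1])
B2=fitrect(w,.053,.078,.12,(.478,-.034,10),-1);print('outer-',B2[0],B2[1])
draw(w,[A[2],B[2]],'box.png')
print(go([.657,-.058,.16],100)[0])
E
```

```text
39.0833 [ 0.48747371 -0.08182284  0.38305628] [-1.79929920e+02  2.05953083e-02  1.00198558e+02]
mouth [475.12119758 -33.7304483   12.24699153] -49.08465576171875
outer+ [476.6363597  -34.33916394   9.85387614] -26.6463680267334
outer- [383.08651299 -20.5928836   56.76235863] -8.089009284973145
xyz [-0.65, 17.11, 5.88] twist [-0.1, 0.0, 0.2]
[ 0.657 -0.058  0.324]
```

Request:
servo_tool(
  plan=[
    {"xyz":[-0.6,17.1,5.9],"twist":[0,0,0],"jaw":0.5},
    {"xyz":[-0.6,17.1,5.9],"twist":[0,0,0],"jaw":0.5},
    {"xyz":[-0.6,17.1,5.9],"twist":[0,0,0],"jaw":0.5},
    {"xyz":[-0.6,17.1,5.9],"twist":[0,0,0],"jaw":0.5},
    {"xyz":[-0.6,17.1,5.9],"twist":[0,0,0],"jaw":0.5},
    {"xyz":[-0.6,17.1,5.9],"twist":[0,0,0],"jaw":0.5},
    {"xyz":[-0.6,17.1,5.9],"twist":[0,0,0],"jaw":0.5},
    {"xyz":[-0.6,17.1,5.9],"twist":[0,0,0],"jaw":0.5},
    {"xyz":[-0.6,17.1,5.9],"twist":[0,0,0],"jaw":0.5},
  ],
)

```text
time_s: 39.83
tool_pos: [0.6558, -0.0602, 0.3256]
tool_rot: [179.9, -0.0, 100.0]
force: [-0.0, -0.4, 0.6]
grip_width: 0.0436
grasp_force: 0.0
```

Run:
```python
from fit import *
import pickle
w=cam('wrist');pickle.dump(w,open('wcov.pkl','wb'));o=st();print(o['time_s'],o['tool_pos'],o['tool_rot'])
B=fitrect(w,.048,.075,.015,(.650,-.004,13),1);print('cover+',B[0],B[1])
b=pickle.load(open('wbox.pkl','rb'))
im=cv2.imread('pics/box.png')
draw(w,[B[2]],'cov.png');c=cv2.imread('pics/cov.png')
P=lambda w,X:proj(w,X).round(0)
print('box px',P(b,BOX),'cover px',P(w,[.65,-.004,.015]))
u,v=map(int,P(b,BOX));a=cv2.resize(im[max(0,v-120):max(0,v-120)+235,u-115:u+115],(400,409),interpolation=cv2.INTER_NEAREST)
u2,v2=map(int,P(w,[.65,-.004,.015]));d=cv2.resize(c[max(0,v2-120):max(0,v2-120)+235,u2-115:u2+115],(400,409),interpolation=cv2.INTER_NEAREST)
cv2.imwrite('pics/v14.png',np.hstack([a,d]));print(u,v,u2,v2)
```

```text
39.8833 [ 0.6557674  -0.06016008  0.32587109] [ 1.79912853e+02 -5.27942782e-02  9.99992754e+01]
cover+ [649.79350963  -2.76540353  13.30628724] -23.567996978759766
box px [253. 144.] cover px [258. 129.]
253 144 258 129
```

View pics/v14.png

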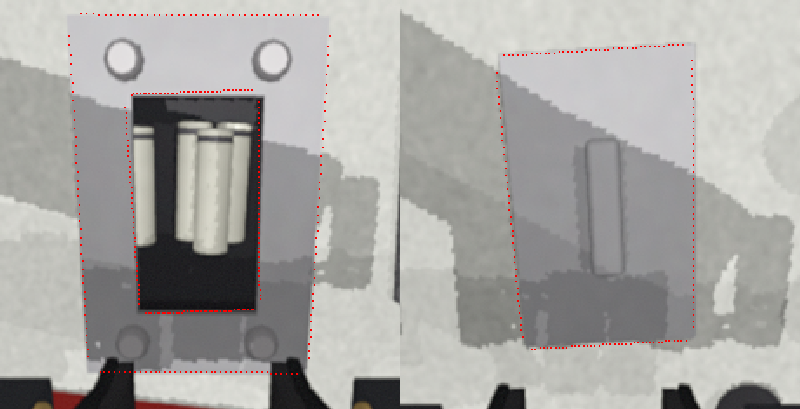

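Left half: all four cells are in the box, the outer fit is on the plate edges, and the stud tops are at (124,58), (272,58), (263,338) and (131,341). Right half: the cover fit is on its edges, with the bar centred at about (605,207). I'll combine these estimates.

Run:
```python
from fit import *
import pickle
b=pickle.load(open('wbox.pkl','rb'));w=pickle.load(open('wcov.pkl','rb'))
S=[(124,58),(272,58),(263,338),(131,341)]
for z in(.129,.125):
    P=np.array([onz(b,138+x/1.739,24+y/1.739,z) for x,y in S]);d=P[0]+P[1]-P[2]-P[3];e=P[1]+P[2]-P[0]-P[3]
    print(z,P.mean(0),np.degrees(np.arctan2(d[1],d[0]))-90,np.linalg.norm(d)/2,np.degrees(np.arctan2(e[1],e[0])),np.linalg.norm(e)/2)
M=np.array([onz(b,138+x/1.739,24+y/1.739,.12) for x,y in[(132,96),(264,96),(257,310),(138,310)]]);P=M;d=P[0]+P[1]-P[2]-P[3];e=P[1]+P[2]-P[0]-P[3];print('mouth',P.mean(0),np.degrees(np.arctan2(d[1],d[0]))-90,np.linalg.norm(d)/2,np.degrees(np.arctan2(e[1],e[0])),np.linalg.norm(e)/2)
print('bar',onz(w,261.2,128,.045))
for a in (-.03,.03):print()
C=[.6500,-.0028]
a=pose();print(a[0]);go([.650,-.003,.08],103.3);go([.650,-.003,.034],103.3)
```

```text
0.129 [ 0.47650085 -0.03347469  0.129     ] 9.841483336900168 0.11879513605044546 10.876716308035334 0.059566447279126376
0.125 [ 0.47655109 -0.03394362  0.125     ] 9.841483336900154 0.1208203414098057 10.876716308035332 0.06058192899225403
mouth [ 0.47674849 -0.0345159   0.12      ] 9.931731337864818 0.0939758498827462 10.173942899329 0.05551033188198787
bar [ 6.51514783e-01 -5.10837351e-04  4.50000000e-02]


[ 0.6557674  -0.06016008  0.32587109]
xyz [5.72, 0.41, 8.19] twist [0.1, -0.1, -3.3]
xyz [5.72, 0.41, 12.79] twist [0.1, -0.1, -3.3]
```

Request:
servo_tool(
  newtons=40,
  plan=[
    {"xyz":[5.7,0.4,2],"twist":[0,0,-3.3],"jaw":0.5},
    {"xyz":[5.7,0.4,5],"twist":[0,0,-3.3],"jaw":0.5},
    {"xyz":[5.7,0.4,8],"twist":[0,0,-3.3],"jaw":0.5},
    {"xyz":[5.7,0.4,10],"twist":[0,0,-3.3],"jaw":0.5},
    {"xyz":[5.7,0.4,11],"twist":[0,0,-3.3],"jaw":0.5},
    {"xyz":[5.7,0.4,11],"twist":[0,0,-3.3],"jaw":0.5},
    {"xyz":[5.7,0.4,11],"twist":[0,0,-3.3],"jaw":0.5},
    {"xyz":[5.7,0.4,11],"twist":[0,0,-3.3],"jaw":0.5},
  ],
)

```text
time_s: 40.55
tool_pos: [0.6513, -0.0037, 0.217]
tool_rot: [179.8, 0.0, 103.3]
force: [-0.4, -0.1, -0.3]
grip_width: 0.0432
grasp_force: 0.0
```

Run:
```python
from h import *
o=st();print(o['time_s'],o['tool_pos'],o['tool_rot'],o['force'],o['grip_width'])
go([.650,-.0025,.037],103.3)
```

```text
40.55 [ 0.65133345 -0.00366813  0.21696366] [1.79801573e+02 2.55469351e-02 1.03285255e+02] [-0.43681586 -0.07184157 -0.31408594] 0.04320219308081999
xyz [0.15, -0.11, 1.6] twist [0.2, 0.0, -0.0]
```

Request:
servo_tool(
  newtons=40,
  plan=[
    {"xyz":[0.1,-0.1,0.8],"twist":[0,0,0],"jaw":0.5},
    {"xyz":[0.1,-0.1,1.5],"twist":[0,0,0],"jaw":0.5},
    {"xyz":[0.1,-0.1,1.6],"twist":[0,0,0],"jaw":0.5},
    {"xyz":[0.1,-0.1,1.6],"twist":[0,0,0],"jaw":0.5},
    {"xyz":[0.1,-0.1,1.6],"twist":[0,0,0],"jaw":0.75},
    {"xyz":[0.1,-0.1,1.6],"twist":[0,0,0],"jaw":1},
    {"xyz":[0.1,-0.1,1.6],"twist":[0,0,0],"jaw":1},
    {"xyz":[0.1,-0.1,1.6],"twist":[0,0,0],"jaw":1},
    {"xyz":[0.1,-0.1,1.6],"twist":[0,0,0],"jaw":1},
    {"xyz":[0.1,-0.1,1.6],"twist":[0,0,0],"jaw":1},
  ],
)

```text
time_s: 41.38
tool_pos: [0.6495, -0.0021, 0.1988]
tool_rot: [180.0, 0.0, 103.3]
force: [0.2, 0.7, 0.0]
grip_width: 0.0154
grasp_force: 40.0
```

Run:
```python
from h import *
o=st();print(o['time_s'],o['tool_pos'],o['tool_rot'],o['force'],o['grip_width'],o['grasp_force'])
```

```text
41.3833 [ 0.64953958 -0.00214506  0.19883604] [1.79965186e+02 2.24510078e-03 1.03335923e+02] [0.21014104 0.68892196 0.02831027] 0.015429118461466032 39.999748673290014
```

Request:
servo_tool(
  plan=[
    {"xyz":[0,0,-1],"twist":[0,0,0],"jaw":1},
    {"xyz":[0,0,-3],"twist":[0,0,0],"jaw":1},
    {"xyz":[0,0,-6],"twist":[0,0,0],"jaw":1},
    {"xyz":[0,0,-9],"twist":[0,0,0],"jaw":1},
    {"xyz":[0,0,-12],"twist":[0,0,0],"jaw":1},
    {"xyz":[0,0,-15],"twist":[0,0,0],"jaw":1},
    {"xyz":[0,0,-17],"twist":[0,0,0],"jaw":1},
    {"xyz":[0,0,-17],"twist":[0,0,0],"jaw":1},
    {"xyz":[0,0,-17],"twist":[0,0,0],"jaw":1},
    {"xyz":[0,0,-17],"twist":[0,0,0],"jaw":1},
  ],
)

```text
time_s: 42.22
tool_pos: [0.6489, -0.002, 0.3676]
tool_rot: [-179.9, -0.0, 103.3]
force: [-0.5, 0.7, -1.9]
grip_width: 0.0157
grasp_force: 40.0
```

Run:
```python
from fit import *
import pickle
w=cam('wrist');pickle.dump(w,open('whold.pkl','wb'))
o=st();print(o['time_s'],o['tool_pos'],o['tool_rot'],o['force'],o['grip_width'],o['grasp_force'])
p=o['tool_pos'];z=p[2]-.164-.037+.015
for s in(1,-1):
    for vm in (235,):
        B=fitrect(w,.048,.075,z,(p[0],p[1],o['tool_rot'][2]-90),s,vmax=vm);R=Ro.from_euler('z',o['tool_rot'][2]-90,degrees=True)
        print(s,B[0],B[1],'in tool',R.inv().apply([B[0][0]/1000-p[0],B[0][1]/1000-p[1],0])*1000)
b=(np.array(p),Ro.from_euler('xyz',o['tool_rot'],degrees=True))
print('over box',rel(b,(np.array([.4766,-.0343,.40]),Ro.from_euler('xyz',[180,0,99.9],degrees=True))))
```

```text
42.2667 [ 0.64877112 -0.00191947  0.36701918] [-1.79841775e+02 -4.00320165e-02  1.03340070e+02] [-0.71203084 -0.54194908 -1.98054233] 0.01602269285133295 39.999496852979064
1 [6.46773167e+02 4.98016113e-01 1.34086497e+01] -31.881595611572266 in tool [-1.3862605  2.8132424  0.       ]
-1 [638.01585083  -7.77441995  13.31208418] -16.355070114135742 in tool [-11.81598555  -3.21540688   0.        ]
over box ([0.82, -17.51, -3.25], [-0.2, -0.0, 3.4])
```

Run:
```python
from fit import *
import pickle
b=pickle.load(open('wbox.pkl','rb'));R=Ro.from_euler('z',9.9,degrees=True)
f=lambda x,y,z:(R.inv().apply(onz(b,138+x/1.739,24+y/1.739,z))*1000).round(1)
print('ref',R.inv().apply([.4766,-.0343,0])*1000)
print('studs +y',f(198,58,.129)-[0,61,0],'-y',f(197,339.5,.129)+[0,61,0])
print('mouth +y',f(198,96,.12)-[0,48,0],'-y',f(197.5,310,.12)+[0,48,0])
print('outer +y',f(198,15,.12)-[0,78,0])
w=pickle.load(open('whold.pkl','rb'))
# cover +y edge in hand, by gradient
g=w['img'].mean(2);o=st();p=np.array(o['tool_pos']);Rt=Ro.from_euler('z',o['tool_rot'][2]-90,degrees=True);z=p[2]-.164-.037+.015
print('grad', [ (u,20+int(np.argmin(np.diff(g[20:200,u]))), np.round(Rt.inv().apply(onz(w,u,20.5+np.argmin(np.diff(g[20:200,u])),z)-p)[:2]*1000,1).tolist()) for u in (215,235,255,275,295)])
```

```text
ref [ 463.60593671 -115.73065908    0.        ]
studs +y [ 463.7 -116.5  129. ] -y [ 463.6 -113.3  129. ]
mouth +y [ 463.7 -117.   120. ] -y [ 463.7 -115.   120. ]
outer +y [ 463.6 -116.3  120. ]
grad [(215, 65, [-19.6, 96.0]), (235, 76, [-9.8, 90.9]), (255, 84, [0.2, 87.1]), (275, 93, [10.4, 82.8]), (295, 97, [20.6, 80.9])]
```

Run:
```python
from fit import *
import pickle
w=pickle.load(open('whold.pkl','rb'));g=w['img'].astype(int)
o=st();p=np.array(o['tool_pos']);Rt=Ro.from_euler('z',o['tool_rot'][2]-90,degrees=True);z=p[2]-.164-.037+.015
P=lambda x,y:proj(w,p*[1,1,0]+[0,0,z]+Rt.apply([x,y,0]))
print('edge y=75 px',P(0,.075).round(1),P(-.04,.075).round(1),P(.04,.075).round(1),'corner',P(-.048,.075),P(.048,.075))
for u in(195,225,255,285,315): print(u,g[84:122,u].mean(1).astype(int).tolist())
r=150;print('row150',g[r,180:205].mean(1).astype(int).tolist(),g[r,305:330].mean(1).astype(int).tolist(),onz(w,180,r,z),P(-.048,.03),P(.048,.03))
```

```text
edge y=75 px [254.6 109.5] [176.8 109.6] [332.4 109.5] corner [161.30253215 109.59825696] [347.95998376 109.48697421]
195 [160, 161, 161, 161, 160, 161, 163, 165, 165, 165, 164, 162, 162, 161, 162, 160, 159, 159, 160, 159, 161, 162, 161, 161, 157, 130, 128, 144, 148, 147, 146, 145, 145, 145, 146, 145, 145, 145]
225 [168, 166, 164, 162, 161, 161, 161, 161, 161, 161, 161, 158, 159, 160, 159, 159, 160, 160, 161, 160, 159, 157, 155, 157, 155, 135, 130, 140, 146, 146, 145, 146, 145, 146, 145, 146, 146, 146]
255 [182, 162, 155, 156, 157, 158, 158, 159, 159, 158, 160, 159, 160, 161, 160, 162, 163, 163, 160, 160, 159, 159, 156, 156, 152, 138, 132, 141, 144, 146, 144, 144, 145, 144, 144, 144, 144, 144]
285 [206, 207, 209, 208, 207, 206, 206, 207, 208, 209, 209, 209, 210, 207, 183, 161, 155, 157, 156, 156, 158, 158, 158, 160, 158, 141, 134, 142, 146, 145, 144, 146, 145, 145, 145, 145, 146, 147]
315 [209, 210, 212, 211, 212, 211, 211, 212, 210, 208, 207, 206, 206, 206, 206, 205, 205, 204, 206, 206, 208, 211, 213, 215, 210, 174, 165, 188, 197, 197, 194, 175, 152, 144, 145, 146, 146, 147]
row150 [145, 145, 146, 146, 145, 146, 145, 146, 145, 145, 145, 145, 145, 146, 144, 145, 145, 144, 145, 144, 145, 144, 144, 144, 144] [147, 144, 147, 146, 145, 146, 145, 146, 145, 146, 146, 147, 146, 145, 144, 145, 145, 144, 144, 143, 144, 142, 143, 144, 144] [0.59758413 0.04169087 0.18101918] [168.01018807 193.79477469] [341.18613144 193.79670147]
```

Run:
```python
from fit import *
import pickle
w=pickle.load(open('whold.pkl','rb'));g=w['img'].astype(int).mean(2)
o=st();p=np.array(o['tool_pos']);Rt=Ro.from_euler('z',o['tool_rot'][2]-90,degrees=True);z=p[2]-.164-.037+.015
for r in(130,160,190):
    print(r,[int(x) for x in g[r,150:178]],[int(x) for x in g[r,332:356]])
    print([np.round(1000*Rt.inv().apply(onz(w,u,r,z)-p)[:2],1).tolist() for u in(160,170,340,350)])
T=Ro.from_euler('z',9.9,degrees=True).apply([.4640,-.1163,.40]);print(T)
b=pose();print('over box',rel(b,(T,Ro.from_euler('xyz',[180,0,99.9],degrees=True))))
```

```text
130 [163, 195, 203, 202, 202, 200, 199, 198, 197, 194, 170, 141, 142, 145, 145, 143, 145, 146, 145, 144, 145, 144, 144, 144, 143, 143, 143, 144] [145, 145, 146, 146, 146, 146, 145, 146, 145, 145, 149, 172, 192, 192, 174, 163, 159, 159, 157, 155, 154, 158, 161, 161]
[[-49.5, 64.7], [-44.3, 64.7], [44.7, 64.7], [49.9, 64.7]]
160 [132, 144, 166, 177, 188, 194, 201, 201, 192, 188, 188, 188, 183, 152, 142, 144, 144, 143, 143, 143, 143, 143, 143, 144, 143, 143, 144, 144] [144, 145, 144, 145, 145, 146, 145, 146, 145, 147, 146, 139, 130, 138, 143, 142, 142, 141, 141, 140, 142, 143, 144, 142]
[[-50.9, 48.9], [-45.5, 48.9], [45.9, 48.9], [51.3, 48.9]]
190 [127, 129, 128, 147, 180, 187, 186, 185, 186, 186, 187, 189, 190, 189, 183, 151, 114, 109, 116, 119, 119, 118, 117, 114, 111, 112, 113, 113] [145, 144, 145, 144, 145, 144, 145, 144, 143, 137, 148, 154, 156, 150, 149, 147, 145, 144, 149, 150, 150, 158, 184, 198]
[[-52.3, 32.2], [-46.7, 32.2], [47.2, 32.2], [52.7, 32.2]]
[ 0.47708608 -0.03479311  0.4       ]
over box ([0.76, -17.47, -3.25], [-0.2, -0.0, 3.4])
```

Request:
servo_tool(
  plan=[
    {"xyz":[0.1,-0.5,-3.3],"twist":[0,0,0],"jaw":1},
    {"xyz":[0.4,-4,-3.3],"twist":[0,0,1],"jaw":1},
    {"xyz":[0.5,-8,-3.3],"twist":[0,0,2],"jaw":1},
    {"xyz":[0.7,-12,-3.3],"twist":[0,0,3],"jaw":1},
    {"xyz":[0.8,-15.5,-3.3],"twist":[0,0,3.4],"jaw":1},
    {"xyz":[0.8,-17.4,-3.3],"twist":[0,0,3.4],"jaw":1},
    {"xyz":[0.8,-17.4,-3.3],"twist":[0,0,3.4],"jaw":1},
    {"xyz":[0.8,-17.4,-3.3],"twist":[0,0,3.4],"jaw":1},
    {"xyz":[0.8,-17.4,-3.3],"twist":[0,0,3.4],"jaw":1},
    {"xyz":[0.8,-17.4,-3.3],"twist":[0,0,3.4],"jaw":1},
  ],
)

```text
time_s: 43.1
tool_pos: [0.4789, -0.034, 0.4013]
tool_rot: [-180.0, 0.1, 99.9]
force: [0.4, -0.1, -1.7]
grip_width: 0.0157
grasp_force: 40.0
```

```bash
cat >> h.py <<'E'
def cov(z,x=.4643,y=-.1163,yaw=9.9):
    o=st();print(o['time_s'],o['tool_pos'],o['tool_rot'],o['force'],o['grip_width'])
    T=Ro.from_euler('z',yaw,degrees=True).apply([x,y,z]); print('z',z,rel(pose(),(T,Ro.from_euler('xyz',[180,0,90+yaw],degrees=True))))
E
python3 -c "
from h import *
cov(.340)"
```

```text
43.1 [ 0.4788781  -0.03401272  0.40134685] [-1.79965339e+02  8.06000526e-02  9.99489070e+01] [ 0.39613208 -0.1444926  -1.74412161] 0.0157411805972493
z 0.34 ([-0.04, -0.16, 6.13], [-0.0, 0.1, 0.0])
```

Request:
servo_tool(
  plan=[
    {"xyz":[0,-0.15,1.5],"twist":[0,0,0],"jaw":1},
    {"xyz":[0,-0.15,3],"twist":[0,0,0],"jaw":1},
    {"xyz":[0,-0.15,4.5],"twist":[0,0,0],"jaw":1},
    {"xyz":[0,-0.15,5.7],"twist":[0,0,0],"jaw":1},
    {"xyz":[0,-0.15,6.1],"twist":[0,0,0],"jaw":1},
    {"xyz":[0,-0.15,6.1],"twist":[0,0,0],"jaw":1},
    {"xyz":[0,-0.15,6.1],"twist":[0,0,0],"jaw":1},
    {"xyz":[0,-0.15,6.1],"twist":[0,0,0],"jaw":1},
  ],
)

```text
time_s: 43.77
tool_pos: [0.4774, -0.0348, 0.3414]
tool_rot: [179.9, 0.0, 99.9]
force: [-0.5, 1.0, -1.3]
grip_width: 0.0158
grasp_force: 40.0
```

```bash
python3 -c "
from h import *
cov(.3285)
c=cam('wrist');import pickle;pickle.dump(c,open('wab.pkl','wb'))"
```

```text
43.7667 [ 0.47738812 -0.03477513  0.34135786] [1.79944383e+02 4.39650217e-02 9.99311442e+01] [-0.50321437  1.01253114 -1.28352319] 0.015834984446615734
z 0.3285 ([0.0, -0.0, 1.29], [0.1, 0.0, 0.0])
```

Request:
servo_tool(
  plan=[
    {"xyz":[0,0,0.4],"twist":[0,0,0],"jaw":1},
    {"xyz":[0,0,0.8],"twist":[0,0,0],"jaw":1},
    {"xyz":[0,0,1.1],"twist":[0,0,0],"jaw":1},
    {"xyz":[0,0,1.4],"twist":[0,0,0],"jaw":1},
    {"xyz":[0,0,1.55],"twist":[0,0,0],"jaw":1},
    {"xyz":[0,0,1.55],"twist":[0,0,0],"jaw":1},
    {"xyz":[0,0,1.55],"twist":[0,0,0],"jaw":1},
  ],
)

```text
time_s: 44.4
tool_pos: [0.4767, -0.0348, 0.3251]
tool_rot: [-180.0, 0.0, 99.9]
force: [-0.6, 0.8, -1.5]
grip_width: 0.0154
grasp_force: 40.0
```

```bash
python3 -c "
from h import *
cov(.3188)"
```

```text
44.4 [ 0.47673979 -0.0348053   0.32511828] [-1.79995229e+02  3.42618019e-03  9.99347898e+01] [-0.56948993  0.76872479 -1.53269552] 0.015379296284730101
z 0.3188 ([-0.0, 0.06, 0.63], [-0.0, 0.0, 0.0])
```

There is no contact 2.7 mm below the stud tops, so the studs are entering the sockets. Continuing down.

Request:
servo_tool(
  plan=[
    {"xyz":[0,0.03,0.15],"twist":[0,0,0],"jaw":1},
    {"xyz":[0,0.05,0.3],"twist":[0,0,0],"jaw":1},
    {"xyz":[0,0.05,0.45],"twist":[0,0,0],"jaw":1},
    {"xyz":[0,0.05,0.6],"twist":[0,0,0],"jaw":1},
    {"xyz":[0,0.05,0.6],"twist":[0,0,0],"jaw":1},
    {"xyz":[0,0.05,0.6],"twist":[0,0,0],"jaw":1},
  ],
)

```text
time_s: 44.9
tool_pos: [0.4772, -0.0347, 0.3191]
tool_rot: [-180.0, 0.0, 99.9]
force: [0.4, 0.3, -1.4]
grip_width: 0.016
grasp_force: 40.0
```

```bash
python3 -c "
from h import *
cov(.3188)"
```

```text
44.9 [ 0.47721464 -0.0347059   0.31907694] [-1.79990216e+02  3.70676221e-03  9.99340178e+01] [ 0.39309768  0.2647073  -1.39727253] 0.01595726101279732
z 0.3188 ([-0.01, 0.02, 0.03], [-0.0, 0.0, 0.0])
```

Request:
servo_tool(
  plan=[
    {"xyz":[0,0,0.1],"twist":[0,0,0],"jaw":1},
    {"xyz":[0,0,0.2],"twist":[0,0,0],"jaw":1},
    {"xyz":[0,0,0.25],"twist":[0,0,0],"jaw":1},
    {"xyz":[0,0,0.25],"twist":[0,0,0],"jaw":1},
    {"xyz":[0,0,0.25],"twist":[0,0,0],"jaw":1},
    {"xyz":[0,0,0.25],"twist":[0,0,0],"jaw":1},
  ],
)

```text
time_s: 45.4
tool_pos: [0.4775, -0.0349, 0.3187]
tool_rot: [-180.0, -0.1, 99.9]
force: [-7.2, -0.7, 16.1]
grip_width: 0.0161
grasp_force: 40.0
```

```bash
python3 -c "
from h import *
cov(.3188)"
```

```text
45.4 [ 0.47752223 -0.0349498   0.31870827] [-1.79968075e+02 -8.18948128e-02  9.99281317e+01] [-7.18468535 -0.68345776 16.08624001] 0.01606941418656538
z 0.3188 ([0.02, -0.01, -0.01], [-0.0, -0.1, 0.0])
```

Home at the expected height and pressed with about 17 N. Unloading, releasing and backing off.

Request:
servo_tool(
  plan=[
    {"xyz":[0,0,-0.2],"twist":[0,0,0],"jaw":1},
    {"xyz":[0,0,-0.2],"twist":[0,0,0],"jaw":1},
    {"xyz":[0,0,-0.2],"twist":[0,0,0],"jaw":0.5},
    {"xyz":[0,0,-0.2],"twist":[0,0,0],"jaw":0.5},
    {"xyz":[0,0,-0.2],"twist":[0,0,0],"jaw":0.5},
    {"xyz":[0,0,-0.2],"twist":[0,0,0],"jaw":0.5},
    {"xyz":[0,0,-2],"twist":[0,0,0],"jaw":0.5},
    {"xyz":[0,0,-5],"twist":[0,0,0],"jaw":0.5},
    {"xyz":[0,0,-8],"twist":[0,0,0],"jaw":0.5},
    {"xyz":[0,0,-10],"twist":[0,0,0],"jaw":0.5},
  ],
)

```text
time_s: 46.23
tool_pos: [0.4776, -0.035, 0.4191]
tool_rot: [179.9, -0.0, 99.9]
force: [0.6, -0.3, 0.5]
grip_width: 0.0432
grasp_force: 0.0
```

Request:
servo_tool(
  plan=[
    {"xyz":[-5,6,0],"twist":[0,0,0],"jaw":0.5},
    {"xyz":[-5,6,0],"twist":[0,0,0],"jaw":0.5},
    {"xyz":[-5,6,0],"twist":[0,0,0],"jaw":0.5},
    {"xyz":[-5,6,0],"twist":[0,0,0],"jaw":0.5},
    {"xyz":[-5,6,0],"twist":[0,0,0],"jaw":0.5},
  ],
)

```text
time_s: 46.65
tool_pos: [0.5446, -0.0735, 0.4159]
tool_rot: [-179.9, 0.1, 99.9]
force: [0.6, -0.0, -0.3]
grip_width: 0.0433
grasp_force: 0.0
```

Run:
```python
from fit import *
o=st();print(o['time_s'],o['tool_pos'],o['tool_rot'],o['force'],o['grip_width'])
w=cam('wrist');t=cam('top');s=cam('scene')
for z in(.135,.015):
    B=fitrect(w,.048,.075,z,(.477,-.034,9.9),1);print('cover at z',z,B[0],B[1])
# scoop: dark bar in top, expected near (139,181)
im=t['img'][150:225,110:175].astype(int);ys,xs=np.nonzero(im.max(2)<40);print('bar dark centroid',xs.mean()+110,ys.mean()+150,len(xs))
# old cover spot vs bench, and box mouth colour
print('old cover spot',t['img'][145:156,229:239].mean((0,1)).round(),'bench',t['img'][160:170,180:200].mean((0,1)).round(),'mouth now',t['img'][193:204,237:248].mean((0,1)).round())
```

```text
46.65 [ 0.54464935 -0.07354574  0.41590502] [-1.79853707e+02  5.66780013e-02  9.98916340e+01] [ 0.59510844 -0.04641905 -0.3085109 ] 0.04330719565534743
cover at z 0.135 [479.95846901 -31.70635593  10.06165104] -27.02671241760254
cover at z 0.015 [482.55923441 -54.52373518  13.08002581] -8.705339431762695
bar dark centroid 138.046875 180.0625 64
old cover spot [84. 84. 62.] bench [110. 110. 106.] mouth now [71. 71. 44.]
```

```bash
python3 -c "
from cell import env
print(env.sign_off())"
```

```text
the job is handed in; nothing more can be done
None
```

The job is handed in (the sign-off gave no verdict): all four cells are in the box, the cover is home on the studs after a press of about 17 N, the empty scoop stands back on the bench, and the gripper is clear of everything.

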